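# Swap empty spice tins for full ones in the latched keeper

### The arm

A 6-joint arm with a two-finger parallel gripper is mounted at the origin on a cart in front of the work surface, level with it; the furniture and walls round the work are solid. World frame = base frame: x ahead of the robot, y to its left, z up, the work surface at z = 0. Lengths are in m, angles in rad, forces in N, time in s.
With the tool pointing down it reaches from about 0.425 to 0.95 m from the base axis. Payload 3.5 kg.
Tool frame: the origin (TCP) lies at the very end of the fingers, on their centre line; the grasp point (between the pads) lies 19 mm behind it; z points along the fingers, y is the direction in which the jaws open and shut (so a half turn about z gives the same grasp; the last joint's range is limited). The gripper opens to 85 mm and grips with 20 to 120 N. Pads are 22 mm wide; open, the fingers measure 114 mm over their backs; the gripper's body (76 mm by 85 mm) begins 54 mm behind the grasp point. The pads swing forward as they close: fully open they stand 13 mm farther back than shut.
Start: joints at [-1.478, 0.286, 1.577, -0, 1.279, -0.15], TCP at [0.162, -0.655, 0.231] pointing down, gripper open.
Joint ranges: [-2.77, 2.77], [-0.9, 2.22], [0.21, 2.48], [-1.53, 4.67], [0.24, 2.81], [-2.84, 2.84]. Speed limits (rad/s): [2.79, 2.79, 3.14, 3.14, 3.14, 3.14].

### API

Orientations are given as a unit quaternion [x, y, z, w].
In Python, from plant import ctrl, eyes, ticket gives the robot as it stands.
- The arm moves only by the tool send_rows, never from a script. Its arguments are lists of equal length, an entry for each row: "translation": the shift along the tool's x, y, z in units of 30 mm (1.0 is 30 mm), a list of three; "rotation": the turn, a rotation vector about the tool's x, y, z in units of 5 degrees (1.0 is 5 degrees), a list of three; "grip": the finger opening in mm, from 0 to 85.4. A call has 1 to 5 rows; each row shifts and turns the commanded pose from where the row before left it, along the tool's axes as they then stand; what a row does not reach is not made up. A row lasts 1/8 s, in which the tool goes at most 62.5 mm and 10.7 degrees, less where a joint would pass 70% of its speed; a pose out of reach is approached as far as the arm can. A call is refused whole if a number of a shift passes 1 or a number of a turn 1, either way. A call with a gripper value outside its range is refused whole. The fingers move at their own pace and stop on an object; "squeeze" is the grip in N (left out, the last holds). Time passes only in rows, so rows that do not move let the fingers close. It gives the time, the measured TCP pose, the force and the opening at its end, in the units of the state.
- ctrl.get_state(): the state, without advancing time (a new reading comes with each control period).
- eyes.read_camera(name): name is "scene" or "side" or "wrist"; returns a dict with "image" (384x512x3 uint8, blue, green, red), "mtx" (3x3 intrinsics, pixels), "dist_coeffs" ([k1, k2, p1, p2, k3] as OpenCV has them; the pictures are not rectified), "xyz" and "orientation" of the camera in the world; the wrist camera has in their place "hand_eye" (4x4, takes a point from camera to tool coordinates, whose origin is the TCP and whose axes are the flange's). Camera axes: x right, y down, z forward; pixel columns grow to the right and rows downward; lengths in m; the calibration is good to about 2 mm. A picture is of the moment at which its call begins: read the wrist's pose just before it. There is no depth.
- ticket.sign_off(): hands the job in, once; it reports no verdict.
The state is a dict: "time": time; "qpos": joint angles; "dq": joint speeds; "joint_efforts": joint torques, N m; "eef_pos": TCP position; "tcp_rot": TCP orientation; "contact_force": force on the tool from outside, world axes, zero at the start; "wrist_torque": the same for the moment, N m; "opening": opening from 0.0 (shut) to 1.0 (fully open).
Only numpy, scipy, OpenCV 4.12 (cv2) and the standard library are available. Lean on these libraries where they do the work, as an engineer would, in place of code of your own. Each camera call takes 0.05 s, during which the arm holds its last target. There are 200 camera calls.

### The job

Restock the spice keeper: hold its release tab down while you slide the cover back, stand every full spice tin (coloured lid), those in the wooden refill box as well as the one on the worktop, upright in the keeper, one to a pocket, and stand the empty tins (white lid) from the keeper upright in the refill box's pockets. The refill box's lid comes off by raising its knob end over the stop lip and drawing it out of its grooves; lay it flat on the worktop. At last slide the keeper's cover fully home, its tab held down again so that it clicks up when let go, and leave the other things on the worktop where they are.

Things in the scene. Friction and masses are not known exactly. Their poses are not given: they have to be found in the camera images.
- keeper: Spice keeper, fixed: cream case 278 (its x) x 214 (its y) x 71 mm high, dark rails along the top of its two long sides. Origin: centre of underside; x points from front (robot side) to back. Front half (x -0.133..0.016, y -0.096..0.096) is an open well, rear half a closed deck. The cover (166 x 202 x 5 mm, top at z 0.0665) slides in the rails; shut, it hides the well, its front edge flush with the case.
- keeper_cover (a joint): Cover's slide towards keeper +x, m: 0 shut, 0.158 fully open (over the rear deck, well free). Needs 1.5 N, stays where left. Shut, a hook under the tab locks it: hold the tab at least 6.5 mm down over the first 8 mm of slide. To shut it, the tab must be held down again over the last 15 mm; let go with the cover home, the tab springs up.
- keeper_tab (a joint): How far the release tab is pressed, m: 0 up, 0.009 fully down (pad level with the cover). Spring: 2 N to start, 7 N fully down.
- tab_top (a point): Centre of the upper face of the orange release tab's pad, on the cover (keeper x -0.094, y 0, z 0.0755 when shut and up; moves with cover and tab). Tab 52 (keeper x) x 42 (keeper y) mm; across each x end stands a rib 6 thick, 8 high, leaving a 40 mm thumb well between, in which shut fingertips press down and push the cover either way. Axes as the keeper's.
- pocket_1 (a point): Pocket 1 of the keeper: centre of its floor, 6 mm over the worktop. 62 (keeper x) x 67 (keeper y) mm, 14 mm deep; axes as the keeper's. Pockets are 67 mm apart along keeper x, 82 mm along keeper y, so a gripper that closes along keeper y has 28 mm free on both sides of a tin above the pocket's edge. The hook's fixed catch juts 31 mm back from the case front at y 0, z 0.043..0.058.
- pocket_2 (a point): Pocket 2 of the keeper: centre of its floor, 6 mm over the worktop. 62 (keeper x) x 67 (keeper y) mm, 14 mm deep; axes as the keeper's. Pockets are 67 mm apart along keeper x, 82 mm along keeper y, so a gripper that closes along keeper y has 28 mm free on both sides of a tin above the pocket's edge. The hook's fixed catch juts 31 mm back from the case front at y 0, z 0.043..0.058.
- pocket_3 (a point): Pocket 3 of the keeper: centre of its floor, 6 mm over the worktop. 62 (keeper x) x 67 (keeper y) mm, 14 mm deep; axes as the keeper's. Pockets are 67 mm apart along keeper x, 82 mm along keeper y, so a gripper that closes along keeper y has 28 mm free on both sides of a tin above the pocket's edge. The hook's fixed catch juts 31 mm back from the case front at y 0, z 0.043..0.058.
- pocket_4 (a point): Pocket 4 of the keeper: centre of its floor, 6 mm over the worktop. 62 (keeper x) x 67 (keeper y) mm, 14 mm deep; axes as the keeper's. Pockets are 67 mm apart along keeper x, 82 mm along keeper y, so a gripper that closes along keeper y has 28 mm free on both sides of a tin above the pocket's edge. The hook's fixed catch juts 31 mm back from the case front at y 0, z 0.043..0.058.
- slot_1 (a point): Pocket 1 of the refill box: centre of its floor, 6 mm over the worktop. 65 (box x) x 62 (box y) mm, 14 mm deep; axes as the box's. A gripper that closes along the box's x has 28 mm free on both sides of a tin.
- slot_2 (a point): Pocket 2 of the refill box: centre of its floor, 6 mm over the worktop. 65 (box x) x 62 (box y) mm, 14 mm deep; axes as the box's. A gripper that closes along the box's x has 28 mm free on both sides of a tin.
- slot_3 (a point): Pocket 3 of the refill box: centre of its floor, 6 mm over the worktop. 65 (box x) x 62 (box y) mm, 14 mm deep; axes as the box's. A gripper that closes along the box's x has 28 mm free on both sides of a tin.
- refill_box: Pale wooden refill box, fixed, 134 (its x) x 208 (its y) mm; wall tops at z 0.056, rear (-y) end up to z 0.074. Origin: centre of underside. Inside (110 mm wide along x) a card insert with three pockets 14 mm deep in a row at y -0.066, 0, 0.066, floor at z 0.006. Its lid lies on the wall tops; low cheeks leave 2.5 mm beside the lid.
- groove_end (a point): Middle between the +y ends of the refill box's two lid grooves (box x 0, y -0.034, z 0.056, the height of the lid's underside). The grooves hold down the lid's two long edges from here to the rear (-y) wall over 64 mm; they are 13 mm high for the 7 mm lid, their tops at z 0.074. Axes as the box's.
- stop_lip (a point): Middle of the top edge of the refill box's stop lip (box x 0, y 0.101, z 0.062), a ridge across the +y end, 6 mm higher than the lid's underside, that keeps the lid from sliding out towards +y. Axes as the box's.
- lid_mid (a point): Centre of the refill box's loose lid, a brown board 120 (its x) x 191 (its y) x 7 mm, 0.14 kg; at first at box x 0, y -0.0015, z 0.0595, axes as the box's. To take it off, raise its +y end 7 to 14 mm (it turns about its rear end, 0.04 to 0.08 rad), draw it 75 mm towards +y over the lip until its rear end leaves the grooves, then lift it away.
- lid_knob (a point): Centre of the lid's round wooden knob, 26 mm across and 25 mm high, upright on the lid 50 mm from the lid's centre towards its +y end; 12.5 mm above the lid's upper face. Axes as the lid's. But for one tin the worktop left of the box is free (x 0.33..0.55, y 0.24..0.45). Wall cabinets hang above z 0.47 beyond x 0.51 (for y over -0.20).
- tin_1_mid (a point): Centre of the spice tin with the dark red lid, a closed round tin 54 mm across and 46 mm high, with a paper band, about 0.1 kg (point 23 mm above its underside; z along its axis). Stands in a pocket of the refill box at the start; may be absent.
- tin_2_mid (a point): Centre of the spice tin with the mustard yellow lid, a closed round tin 54 mm across and 46 mm high, with a paper band, about 0.1 kg (point 23 mm above its underside; z along its axis). Stands in a pocket of the refill box at the start; may be absent.
- tin_3_mid (a point): Centre of the spice tin with the green lid, a closed round tin 54 mm across and 46 mm high, with a paper band, about 0.1 kg (point 23 mm above its underside; z along its axis). Stands in a pocket of the refill box at the start; may be absent.
- tin_4_mid (a point): Centre of the spice tin with the brown lid, a closed round tin 54 mm across and 46 mm high, with a paper band, about 0.1 kg (point 23 mm above its underside; z along its axis). Stands on the worktop at the start.
- empty_1_mid (a point): Centre of an empty spice tin with a white lid and no paper band, same size as the others, about 0.05 kg (point 23 mm above its underside; z along its axis). Stands under the cover in the keeper's rear left (pocket_4) pocket at the start; may be absent.
- empty_2_mid (a point): Centre of an empty spice tin with a white lid and no paper band, same size as the others, about 0.05 kg (point 23 mm above its underside; z along its axis). Stands under the cover in the keeper's front right (pocket_1) pocket at the start; may be absent.
- pinch_bowl: White pinch bowl, 85 mm across, 38 mm high, a bystander; origin at its underside.
- lemon_a: Lemon, 78 x 55 x 56 mm, a bystander; origin at its underside.
Not all that is in view belongs to the job. What is shaped like the part that bears tin_4_mid but blue is not meant.

How it is judged:
On the way, in this order (a step that is already met when the one before it is completed fails the run):
1. the keeper's cover is slid open (value of joint keeper_cover above 0.146 m), for 0.2 s.
2. every full tin present stands in the keeper and every empty one in the refill box (x of tin_1_mid in the frame of keeper between -0.133 and 0.016 m and y of tin_1_mid in the frame of keeper between -0.075 and 0.075 m and z of each of tin_1_mid, tin_2_mid, tin_3_mid, tin_4_mid in the frame of keeper below 0.034 m and angle between each of tin_1_mid, tin_2_mid, tin_3_mid, tin_4_mid, empty_1_mid, empty_2_mid's own z axis and vertical below 0.2 rad and x of tin_2_mid in the frame of keeper between -0.133 and 0.016 m and y of tin_2_mid in the frame of keeper between -0.075 and 0.075 m and x of tin_3_mid in the frame of keeper between -0.133 and 0.016 m and y of tin_3_mid in the frame of keeper between -0.075 and 0.075 m and x of tin_4_mid in the frame of keeper between -0.133 and 0.016 m and y of tin_4_mid in the frame of keeper between -0.075 and 0.075 m and x of empty_1_mid in the frame of refill_box between -0.05 and 0.05 m and y of empty_1_mid in the frame of refill_box between -0.096 and 0.096 m and z of each of empty_1_mid, empty_2_mid in the frame of refill_box below 0.034 m and x of empty_2_mid in the frame of refill_box between -0.05 and 0.05 m and y of empty_2_mid in the frame of refill_box between -0.096 and 0.096 m), for 0.3 s.
At the end, for the whole second after the job is handed in: The keeper's cover is home (within 5 mm) and its tab up (within 2.5 mm); every full tin present stands upright (within 0.2 rad) on a pocket floor of the keeper and every empty one likewise in the refill box; the refill box's lid lies flat on the worktop (centre below 12 mm, within 0.1 rad) (all of step 2 and value of joint keeper_cover below 0.005 m and value of joint keeper_tab below 0.0025 m and height (world z) of lid_mid below 0.012 m and angle between lid_mid's own z axis and vertical below 0.1 rad); the robot touches nothing.
It fails at once if the pinch bowl is moved by more than 4 cm (distance of pinch_bowl from where it was at the start of the episode above 0.04 m).
It fails at once if the lemon is moved by more than 4 cm (distance of lemon_a from where it was at the start of the episode above 0.04 m).
Of tin_1, tin_2, tin_3 only 1 to 3 are there at a start; the rules pass over those that are not, and their reading is None.
Of empty_1, empty_2 only 1 to 2 are there at a start; the rules pass over those that are not, and their reading is None.
At some moment in a run one of tin_1, tin_2, tin_3, tin_4, empty_1, empty_2 may be knocked a few centimetres aside while the robot is not near it.
It also fails if it takes over 208 s, if anything falls off the work surface, if the arm or the gripper's body presses on something with over 40 N, if the wrist force passes 120 N, or if a joint passes its speed limit or range.

## Working session

There is one attempt and no reset: what is moved stays moved. The work goes in short steps, Python scripts to look and compute and a tool call to move; the robot and the scene stay as the last step left them, time stands still between calls to the robot, and variables do not carry over. Pictures are saved under pics/ and viewed, about 12 in all and at most 16, crops included, and the job is handed in when it is done.

Besides the shell and the picture viewer there is one more tool, called after ">>>" as name(argument=value, ...) on one line, values as JSON. send_rows: Moves the arm, as the interface text tells. Its arguments: {"type":"object","properties":{"translation":{"type":"array"},"rotation":{"type":"array"},"grip":{"type":"array"},"squeeze":{"type":"number"}},"required":["translation","rotation","grip"]}

```bash
ls; mkdir -p pics; cat > h.py <<'E'
import numpy as np, cv2
from scipy.spatial.transform import Rotation as R
from plant import ctrl, eyes, ticket
def cam(n):
    s=ctrl.get_state(); c=eyes.read_camera(n)
    if 'hand_eye' in c:
        T=np.eye(4);T[:3,:3]=R.from_quat(s['tcp_rot']).as_matrix();T[:3,3]=s['eef_pos'];T=T@np.array(c['hand_eye'])
    else:
        T=np.eye(4);T[:3,:3]=R.from_quat(c['orientation']).as_matrix() if np.size(c['orientation'])==4 else np.array(c['orientation']);T[:3,3]=c['xyz']
    c['T']=T;return c
def ray(c,uv,z):
    p=cv2.undistortPoints(np.array(uv,float).reshape(-1,1,2),np.array(c['mtx']),np.array(c['dist_coeffs'])).reshape(-1,2)
    d=np.c_[p,np.ones(len(p))]@c['T'][:3,:3].T;o=c['T'][:3,3]
    return o+d*((z-o[2])/d[:,2])[:,None]
def proj(c,P):
    Ti=np.linalg.inv(c['T']);rv=cv2.Rodrigues(Ti[:3,:3])[0]
    return cv2.projectPoints(np.array(P,float).reshape(-1,1,3),rv,Ti[:3,3],np.array(c['mtx']),np.array(c['dist_coeffs']))[0].reshape(-1,2)
def st():
    s=ctrl.get_state();print({k:np.round(s[k],3).tolist() for k in('time','qpos','eef_pos','tcp_rot','contact_force','opening')})
    print('toolaxes cols\n',R.from_quat(s['tcp_rot']).as_matrix().round(3))
E
python3 - <<'E'
from h import *
st()
a=cam('scene');b=cam('side')
for n,c in(('scene',a),('side',b)):
    cv2.imwrite(f'pics/{n}0.png',c['image']);print(n,np.round(c['T'],3).tolist(),np.round(c['mtx'],1).tolist())
im=np.vstack([a['image'],b['image']]);cv2.imwrite('pics/both0.png',cv2.resize(np.hstack([a['image'],b['image']]),(1024,384)))
E
```

```text
pics
{'time': 0.0, 'qpos': [-1.478, 0.287, 1.578, 0.0, 1.279, -0.15], 'eef_pos': [0.162, -0.655, 0.23], 'tcp_rot': [0.993, 0.121, 0.0, -0.001], 'contact_force': [0.53, -0.82, -0.37], 'opening': 1.001}
toolaxes cols
 [[ 0.971  0.24  -0.   ]
 [ 0.24  -0.971  0.002]
 [ 0.    -0.002 -1.   ]]
scene [[-0.501, -0.602, 0.621, -0.219], [-0.865, 0.332, -0.377, 0.427], [0.021, -0.726, -0.687, 0.826], [0.0, 0.0, 0.0, 1.0]] [[386.1, 0.0, 262.7], [0.0, 386.1, 189.3], [0.0, 0.0, 1.0]]
side [[0.048, -0.427, 0.903, -0.902], [-0.999, -0.012, 0.048, -0.054], [-0.01, -0.904, -0.427, 0.74], [0.0, 0.0, 0.0, 1.0]] [[481.5, 0.0, 254.0], [0.0, 481.5, 190.9], [0.0, 0.0, 1.0]]
```

View pics/scene0.png

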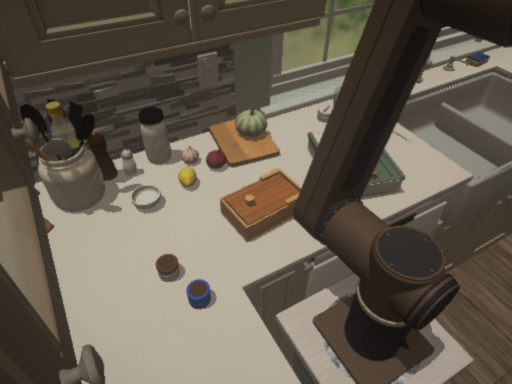

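View pics/side0.png

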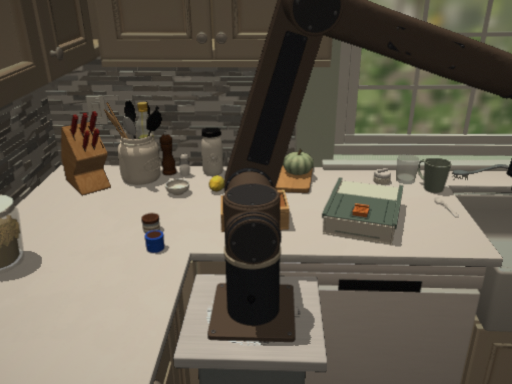

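```bash
python3 - <<'E'
from h import *
b=cam('side');a=cam('scene')
print('tab',ray(b,[(361,210)],.0755).round(3))
print('rails L',ray(b,[(327,208),(345,183)],.071).round(3),'R',ray(b,[(398,212),(403,187)],.071).round(3))
print('knob',ray(a,[(250,198)],.088).round(3))
print('tin4',ray(a,[(167,262)],.046).round(3),'blue',ray(a,[(199,288)],.046).round(3))
print('box bottom corners',ray(a,[(221,203),(252,234),(306,207)],.056).round(3))
print('bowl,lemon',ray(a,[(147,197),(187,177)],.03).round(3))
w=cam('wrist');print(w['hand_eye'],w['mtx'])
for n,c,(x,y) in(('sc',a,(150,120)),('si',b,(100,150))):
    im=c['image'][y:y+190,x:x+320];cv2.imwrite(f'pics/c_{n}.png',cv2.resize(im,None,fx=2.3,fy=2.3,interpolation=cv2.INTER_CUBIC))
E
```

```text
tab [[ 0.382 -0.304  0.076]]
rails L [[ 0.4   -0.205  0.071]
 [ 0.586 -0.282  0.071]] R [[ 0.381 -0.412  0.071]
 [ 0.559 -0.467  0.071]]
knob [[0.435 0.069 0.088]]
tin4 [[0.376 0.332 0.046]] blue [[0.271 0.293 0.046]]
box bottom corners [[ 0.485  0.134  0.056]
 [ 0.345  0.113  0.056]
 [ 0.357 -0.065  0.056]]
bowl,lemon [[0.635 0.302 0.03 ]
 [0.661 0.167 0.03 ]]
[[ 2.99883662e-04 -9.50441798e-01 -3.10902394e-01  8.00298137e-02]
 [ 9.99999954e-01  3.02228184e-04  4.06344549e-05 -1.17804772e-03]
 [ 5.53427815e-05 -3.10902392e-01  9.50441844e-01 -1.43097470e-01]
 [ 0.00000000e+00  0.00000000e+00  0.00000000e+00  1.00000000e+00]] [[344.98292084   0.         255.25441161]
 [  0.         344.98292084 197.31395883]
 [  0.           0.           1.        ]]
```

View pics/c_si.png

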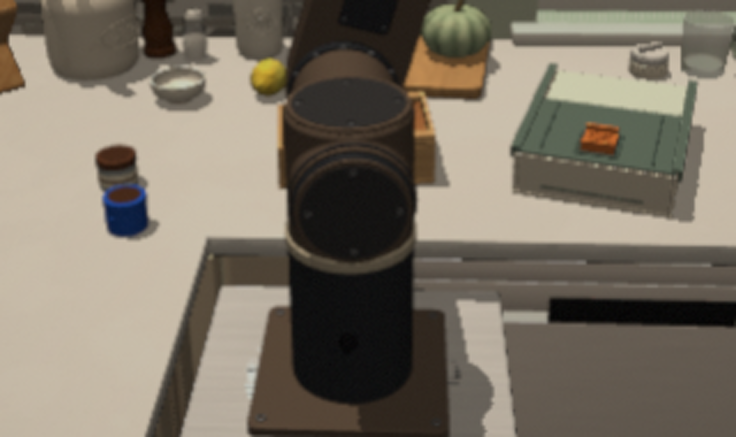

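>>> send_rows(translation=[[0.9,-0.9,-0.3],[0.96,-0.96,-0.3],[0.96,-0.96,-0.3],[0.96,-0.96,-0.3],[0.96,-0.96,-0.3]], rotation=[[0,0,0],[0,0,0],[0,0,0],[0,0,0],[0,0,0]], grip=[85,85,85,85,85])

```text
time: 0.88
eef_pos: [0.2667, -0.4817, 0.2765]
tcp_rot: [0.993, 0.121, 0.0, -0.0]
contact_force: [0.5, -0.4, -0.2]
opening: 0.991
```

>>> send_rows(translation=[[0.96,-0.96,-0.3],[0.96,-0.96,-0.3],[0.96,-0.96,-0.3],[0.96,-0.96,-0.2],[0.96,-0.96,0]], rotation=[[0,0,0],[0,0,0],[0,0,0],[0,0,0],[0,0,0]], grip=[85,85,85,85,85])

```text
time: 1.5
eef_pos: [0.372, -0.3075, 0.3102]
tcp_rot: [0.993, 0.121, 0.0, 0.001]
contact_force: [-0.0, -0.3, -0.3]
opening: 0.993
```

>>> send_rows(translation=[[0,0,0],[0,0,0],[0,0,0],[0,0,0],[0,0,0]], rotation=[[0,0,1],[0,0,1],[0,0,1],[0,0,1],[0,0,1]], grip=[0,0,0,0,0])

```text
time: 2.12
eef_pos: [0.3712, -0.3084, 0.3093]
tcp_rot: [0.995, -0.098, -0.0, -0.0]
contact_force: [-1.0, -0.3, -0.6]
opening: 0.003
```

>>> send_rows(translation=[[0,0,0],[0,0,0],[0,0,0],[0,0,0]], rotation=[[0,0,1],[0,0,0.6],[0,0,0],[0,0,0]], grip=[0,0,0,0])

```text
time: 2.62
eef_pos: [0.3713, -0.3085, 0.3093]
tcp_rot: [0.986, -0.165, -0.0, -0.0]
contact_force: [-0.2, -0.4, 0.0]
opening: 0.001
```

```bash
cat >> h.py <<'E'
def plan(p,yaw=None,grip=None):
    "yaw (deg) of tool x; prints rotation units, then translation units in the turned frame"
    s=ctrl.get_state();M=R.from_quat(s['tcp_rot'])
    if yaw is None: T=M
    else:
        y=np.radians(yaw);c,n=np.cos(y),np.sin(y);T=R.from_matrix([[c,n,0],[n,-c,0],[0,0,-1]])
    rv=(M.inv()*T).as_rotvec(degrees=True)/5
    t=T.inv().apply(np.array(p)-s['eef_pos'])/.03
    print('at',np.round(s['eef_pos'],3),'rot',rv.round(2),'then trans',t.round(2))
E
python3 - <<'E'
from h import *
st();w=cam('wrist');cv2.imwrite('pics/w1.png',w['image'])
E
```

```text
{'time': 2.625, 'qpos': [-0.904, -0.202, 1.94, -0.0, 1.404, 0.999], 'eef_pos': [0.371, -0.309, 0.309], 'tcp_rot': [0.986, -0.165, -0.0, -0.0], 'contact_force': [-0.237, -0.355, 0.031], 'opening': 0.001}
toolaxes cols
 [[ 0.945 -0.326 -0.   ]
 [-0.326 -0.945  0.   ]
 [-0.    -0.    -1.   ]]
```

View pics/w1.png

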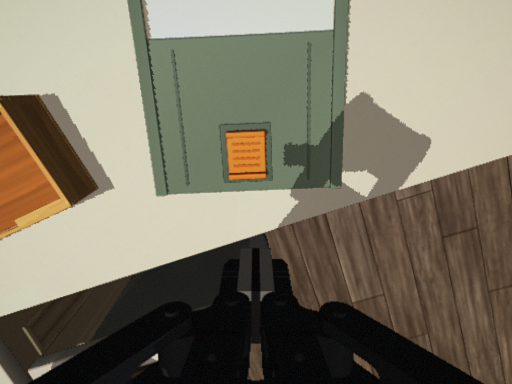

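```bash
python3 - <<'E'
from h import *
w=cam('wrist');im=w['image'];h=cv2.cvtColor(im,cv2.COLOR_BGR2HSV)
m=cv2.inRange(h,(5,150,120),(20,255,255));m[:,:200]=0;m[:110]=0;m[200:]=0
cs=cv2.findContours(m,0,2)[0];c=max(cs,key=cv2.contourArea)
q=cv2.boxPoints(cv2.minAreaRect(c));P=ray(w,q,.0785);print(q.round(1),P.round(4),'ctr',P.mean(0).round(4))
e=P-np.roll(P,1,0);print([ (np.degrees(np.arctan2(a[1],a[0])).round(1),np.linalg.norm(a).round(4)) for a in e])
F=ray(w,[(157,195),(341,187),(132,0),(349,0)],.071);print(F.round(4))
for a,b in((0,1),(0,2),(1,3)): d=F[b]-F[a];print(np.degrees(np.arctan2(d[1],d[0])).round(2),np.linalg.norm(d).round(3))
print('front mid',F[:2].mean(0))
E
```

```text
[[224.8 131.9]
 [263.9 130.1]
 [265.9 171.2]
 [226.8 173.1]] [[ 0.4114 -0.2866  0.0785]
 [ 0.3996 -0.3268  0.0785]
 [ 0.356  -0.3145  0.0785]
 [ 0.3682 -0.2726  0.0785]] ctr [ 0.3838 -0.3001  0.0785]
[(np.float64(-17.9), np.float64(0.0454)), (np.float64(-106.3), np.float64(0.042)), (np.float64(164.2), np.float64(0.0453)), (np.float64(73.8), np.float64(0.0436))]
[[ 0.3684 -0.1859  0.071 ]
 [ 0.3083 -0.3898  0.071 ]
 [ 0.5577 -0.2453  0.071 ]
 [ 0.4893 -0.4441  0.071 ]]
-106.42 0.213
-17.42 0.198
-16.7 0.189
front mid [ 0.33838698 -0.28786942  0.071     ]
```

>>> send_rows(translation=[[0,0,0.0],[0,0,0]], rotation=[[0,0,-0.46],[0,0,0]], grip=[0,0])

```text
time: 2.98
eef_pos: [0.3713, -0.3085, 0.3093]
tcp_rot: [0.989, -0.146, 0.0, -0.0]
contact_force: [0.7, -0.6, -0.0]
opening: -0.001
```

```bash
python3 - <<'E'
from h import *
plan((.382,-.3005,.0655),-16.7)
E
```

```text
at [ 0.371 -0.309  0.309] rot [-0.    0.   -0.02] then trans [ 0.26 -0.36  8.13]
```

>>> send_rows(translation=[[0.26,-0.36,0.9],[0,0,1],[0,0,1],[0,0,1],[0,0,1]], rotation=[[0,0,0],[0,0,0],[0,0,0],[0,0,0],[0,0,0]], grip=[0,0,0,0,0])

```text
time: 3.6
eef_pos: [0.3819, -0.3005, 0.1615]
tcp_rot: [0.989, -0.146, 0.0, 0.0]
contact_force: [0.1, -0.1, -0.5]
opening: 0.001
```

>>> send_rows(translation=[[0,0,1],[0,0,1],[0,0,0.6],[0,0,0],[0,0,0]], rotation=[[0,0,0],[0,0,0],[0,0,0],[0,0,0],[0,0,0]], grip=[0,0,0,0,0])

```text
time: 4.22
eef_pos: [0.3824, -0.301, 0.0852]
tcp_rot: [0.989, -0.146, 0.001, 0.0]
contact_force: [-0.3, -0.0, 0.7]
opening: 0.001
```

>>> send_rows(translation=[[0,0,0.2],[0,0,0.2],[0,0,0.2],[0,0,0.1],[0,0,0]], rotation=[[0,0,0],[0,0,0],[0,0,0],[0,0,0],[0,0,0]], grip=[0,0,0,0,0])

```text
time: 4.85
eef_pos: [0.3843, -0.3018, 0.0665]
tcp_rot: [0.989, -0.146, 0.002, 0.001]
contact_force: [1.0, 4.5, 14.6]
opening: -0.001
```

>>> send_rows(translation=[[0.2,0,0],[0.3,0,0],[0.3,0,0],[0.4,0,0],[0.4,0,0]], rotation=[[0,0,0],[0,0,0],[0,0,0],[0,0,0],[0,0,0]], grip=[0,0,0,0,0])

```text
time: 5.48
eef_pos: [0.4302, -0.3153, 0.0664]
tcp_rot: [0.989, -0.146, 0.002, 0.0]
contact_force: [-0.2, 4.8, 14.3]
opening: 0.002
```

>>> send_rows(translation=[[0.5,0,0],[0.5,0,0],[0.5,0,0],[0.5,0,0],[0.5,0,0]], rotation=[[0,0,0],[0,0,0],[0,0,0],[0,0,0],[0,0,0]], grip=[0,0,0,0,0])

```text
time: 6.1
eef_pos: [0.5021, -0.3365, 0.0665]
tcp_rot: [0.989, -0.146, 0.002, 0.0]
contact_force: [-0.7, 4.4, 12.7]
opening: 0.002
```

>>> send_rows(translation=[[0.5,0,0],[0.5,0,0],[0.4,0,0],[0.1,0,0],[0,0,0]], rotation=[[0,0,0],[0,0,0],[0,0,0],[0,0,0],[0,0,0]], grip=[0,0,0,0,0])

```text
time: 6.72
eef_pos: [0.5398, -0.3482, 0.0664]
tcp_rot: [0.989, -0.145, -0.006, -0.001]
contact_force: [-14.8, 6.6, 21.2]
opening: 0.002
```

>>> send_rows(translation=[[-0.1,0,-0.3],[-0.1,0,-0.8],[0,0,-1],[0,0,-1],[-0.5,0,-1]], rotation=[[0,0,0],[0,0,0],[0,0,0],[0,0,0],[0,0,0]], grip=[0,0,0,0,0])

```text
time: 7.35
eef_pos: [0.5227, -0.3429, 0.1865]
tcp_rot: [0.989, -0.146, -0.0, -0.0]
contact_force: [-0.4, -0.1, -0.6]
opening: 0.004
```

>>> send_rows(translation=[[-1,0,-1],[-1,0,-0.5],[-1,0,0],[-1,0,0],[-0.5,0,0]], rotation=[[0,0,0],[0,0,0],[0,0,0],[0,0,0],[0,0,0]], grip=[85,85,85,85,85])

```text
time: 7.98
eef_pos: [0.3923, -0.3034, 0.2307]
tcp_rot: [0.989, -0.146, -0.0, -0.0]
contact_force: [-0.1, -0.4, 0.1]
opening: 0.994
```

>>> send_rows(translation=[[0,0,0],[0,0,0]], rotation=[[0,0,0],[0,0,0]], grip=[85,85])

```text
time: 8.22
eef_pos: [0.394, -0.3043, 0.2314]
tcp_rot: [0.989, -0.146, 0.0, 0.0]
contact_force: [1.0, 0.1, 0.2]
opening: 0.998
```

```bash
python3 - <<'E'
from h import *
st();w=cam('wrist');cv2.imwrite('pics/w2.png',w['image'])
E
```

```text
{'time': 8.225, 'qpos': [-0.862, -0.112, 2.003, 0.0, 1.25, 1.002], 'eef_pos': [0.394, -0.304, 0.231], 'tcp_rot': [0.989, -0.146, 0.0, 0.0], 'contact_force': [0.997, 0.128, 0.232], 'opening': 0.998}
toolaxes cols
 [[ 0.957 -0.289  0.001]
 [-0.289 -0.957 -0.   ]
 [ 0.001  0.    -1.   ]]
```

View pics/w2.png

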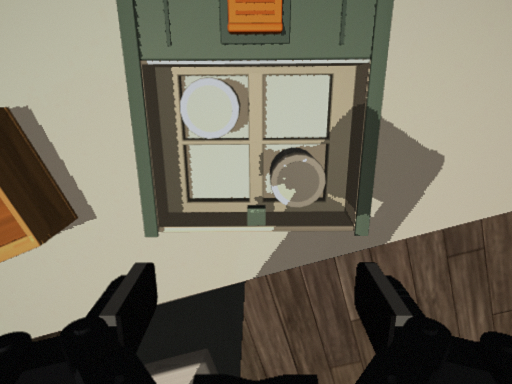

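```bash
python3 - <<'E'
from h import *
w=cam('wrist')
print('tins',ray(w,[(210,108),(298,180)],.052).round(4))
print('cross',ray(w,[(257,141)],.020).round(4),'front corners',ray(w,[(146,233),(369,233)],.071).round(4))
c,s=np.cos(np.radians(-16.7)),np.sin(np.radians(-16.7))
K=lambda x,y:(np.array([.4715+c*x-s*y,-.3278+s*x+c*y])).round(4)
for n,x,y in(('cross',-.0585,0),('p1 fr',-.092,-.041),('p2 fl',-.092,.041),('p3 rr',-.025,-.041),('p4 rl',-.025,.041),('FL',-.139,.107),('FR',-.139,-.107)):print(n,K(x,y))
E
```

```text
tins [[ 0.4626 -0.281   0.052 ]
 [ 0.3744 -0.3403  0.052 ]]
cross [[ 0.4171 -0.3118  0.02  ]] front corners [[ 0.3711 -0.1872  0.071 ]
 [ 0.3098 -0.391   0.071 ]]
cross [ 0.4155 -0.311 ]
p1 fr [ 0.3716 -0.3406]
p2 fl [ 0.3952 -0.2621]
p3 rr [ 0.4358 -0.3599]
p4 rl [ 0.4593 -0.2813]
FL [ 0.3691 -0.1854]
FR [ 0.3076 -0.3903]
```

>>> send_rows(translation=[[-0.1,-0.9,-0.5],[-0.15,-0.94,-0.5],[-0.15,-0.94,-0.5],[-0.15,-0.94,-0.5],[-0.15,-0.94,-0.3]], rotation=[[0,0,0],[0,0,0],[0,0,0],[0,0,0],[0,0,0]], grip=[85,85,85,85,85])

```text
time: 8.95
eef_pos: [0.4145, -0.1634, 0.3014]
tcp_rot: [0.989, -0.146, 0.001, 0.0]
contact_force: [0.4, 0.6, -0.3]
opening: 0.997
```

>>> send_rows(translation=[[-0.16,-0.94,0],[-0.16,-0.94,0],[-0.16,-0.94,0],[-0.16,-0.94,0],[-0.16,-0.94,0]], rotation=[[0,0,-1],[0,0,0],[0,0,0],[0,0,0],[0,0,0]], grip=[85,85,85,85,85])

```text
time: 9.57
eef_pos: [0.4219, -0.0203, 0.3005]
tcp_rot: [0.995, -0.103, 0.0, -0.0]
contact_force: [0.6, 0.9, -1.0]
opening: 0.996
```

>>> send_rows(translation=[[-0.2,-0.94,0],[-0.2,-0.94,0],[-0.2,-0.9,0],[0,0,0],[0,0,0]], rotation=[[0,0,0],[0,0,0],[0,0,-1],[0,0,-1],[0,0,-1]], grip=[85,85,85,85,85])

```text
time: 10.2
eef_pos: [0.4213, 0.0647, 0.3004]
tcp_rot: [1.0, 0.03, -0.0, -0.0]
contact_force: [-0.2, -0.5, 0.0]
opening: 0.994
```

>>> send_rows(translation=[[0,0,0],[0,0,0],[0,0,0],[0,0,0],[0,0,0]], rotation=[[0,0,-1],[0,0,-1],[0,0,-1],[0,0,-1],[0,0,-1]], grip=[85,85,85,85,85])

```text
time: 10.82
eef_pos: [0.4214, 0.0643, 0.3004]
tcp_rot: [0.969, 0.245, -0.0, -0.0]
contact_force: [0.4, 0.1, 0.5]
opening: 0.995
```

>>> send_rows(translation=[[0,0,0],[0,0,0],[0,0,0],[0,0,0],[0,0,0]], rotation=[[0,0,-1],[0,0,-1],[0,0,-1],[0,0,-1],[0,0,-1]], grip=[60,60,60,60,60])

```text
time: 11.45
eef_pos: [0.4214, 0.0642, 0.3004]
tcp_rot: [0.893, 0.449, -0.0, -0.0]
contact_force: [0.1, -0.2, -0.4]
opening: 0.704
```

>>> send_rows(translation=[[0,0,0],[0,0,0],[0,0,0],[0,0,0],[0,0,0]], rotation=[[0,0,-1],[0,0,-1],[0,0,-1],[0,0,-1],[0,0,-1]], grip=[60,60,60,60,60])

```text
time: 12.08
eef_pos: [0.4214, 0.0642, 0.3004]
tcp_rot: [0.775, 0.632, 0.0, -0.0]
contact_force: [0.3, -0.7, 0.4]
opening: 0.7
```

>>> send_rows(translation=[[0,0,0],[0,0,0],[0,0,0],[0,0,0],[0,0,0]], rotation=[[0,0,-1],[0,0,-1],[0,0,-1],[0,0,0],[0,0,0]], grip=[60,60,60,60,60])

```text
time: 12.7
eef_pos: [0.4211, 0.0641, 0.3003]
tcp_rot: [0.687, 0.726, -0.0, -0.0]
contact_force: [0.6, -1.0, -0.5]
opening: 0.706
```

```bash
python3 - <<'E'
from h import *
st();w=cam('wrist');cv2.imwrite('pics/w3.png',w['image'])
E
```

```text
{'time': 12.7, 'qpos': [-0.088, -0.342, 2.067, 0.0, 1.417, -0.143], 'eef_pos': [0.421, 0.064, 0.3], 'tcp_rot': [0.687, 0.726, -0.0, -0.0], 'contact_force': [0.633, -1.028, -0.501], 'opening': 0.706}
toolaxes cols
 [[-0.055  0.998 -0.   ]
 [ 0.998  0.055  0.   ]
 [ 0.    -0.    -1.   ]]
```

View pics/w3.png

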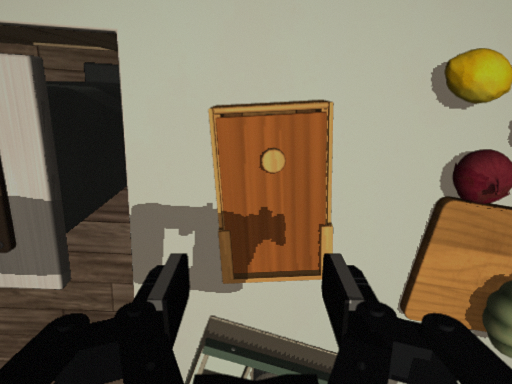

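```bash
python3 - <<'E'
from h import *
w=cam('wrist');im=w['image']
k=ray(w,[(273,160)],.088)[0];print('knob',k.round(4))
F=ray(w,[(210,107),(333,101)],.062);G=ray(w,[(219,228),(332,223),(223,282),(330,280)],.074);print(F.round(4),G.round(4))
ang=lambda a,b:np.degrees(np.arctan2(*(b-a)[1::-1])).round(2)
L=ray(w,[(216,114),(223,272),(327,110),(323,270)],.063);print('lid',L.round(4))
print('front edge dir(x)',ang(F[0],F[1]),'groove',ang(G[0],G[1]),'long y dirs',ang(G[2],G[0])-90,ang(G[3],G[1])-90,'lid',ang(L[1],L[0])-90,ang(L[3],L[2])-90,ang(L[0],L[2]))
E
```

```text
knob [0.4394 0.0709 0.088 ]
[[0.3697 0.119  0.062 ]
 [0.5001 0.1324 0.062 ]] [[ 0.3835 -0.0155  0.074 ]
 [ 0.5135 -0.002   0.074 ]
 [ 0.39   -0.0868  0.074 ]
 [ 0.5202 -0.0767  0.074 ]]
lid [[ 0.3763  0.1122  0.063 ]
 [ 0.3889 -0.0794  0.063 ]
 [ 0.4947  0.1229  0.063 ]
 [ 0.513  -0.0697  0.063 ]]
front edge dir(x) 5.83 groove 5.92 long y dirs 5.280000000000001 5.170000000000002 lid 3.75 5.430000000000007 5.14
```

```bash
python3 - <<'E'
from h import *
plan((.4397,.0708,.067),95.5)
E
```

```text
at [0.421 0.064 0.3  ] rot [-0.   -0.   -0.46] then trans [0.16 0.64 7.78]
```

>>> send_rows(translation=[[0,0,0],[0.16,0.64,0.9],[0,0,1],[0,0,1],[0,0,1]], rotation=[[0,0,-0.46],[0,0,0],[0,0,0],[0,0,0],[0,0,0]], grip=[60,60,60,60,60])

```text
time: 13.42
eef_pos: [0.4396, 0.0707, 0.1825]
tcp_rot: [0.673, 0.74, 0.0, 0.0]
contact_force: [0.4, 0.4, 0.9]
opening: 0.707
```

>>> send_rows(translation=[[0,0,1],[0,0,1],[0,0,0.8],[0,0,0.5],[0,0,0]], rotation=[[0,0,0],[0,0,0],[0,0,0],[0,0,0],[0,0,0]], grip=[60,60,60,60,60])

```text
time: 14.05
eef_pos: [0.4389, 0.0707, 0.0835]
tcp_rot: [0.672, 0.74, -0.001, -0.001]
contact_force: [-0.2, -0.1, 0.2]
opening: 0.702
```

```bash
python3 - <<'E'
from h import *
plan((.4397,.0708,.067),95.5)
w=cam('wrist');h=cv2.cvtColor(w['image'],cv2.COLOR_BGR2HSV)
cv2.imwrite('pics/w4.png',w['image'])
E
```

```text
at [0.439 0.071 0.083] rot [-0.03 -0.   -0.  ] then trans [0.   0.03 0.55]
```

Aligned; descend the rest, grip, tilt the lid.

>>> send_rows(translation=[[0,0.03,0.3],[0,0,0.2],[0,0,0],[0,0,0],[0,0,0]], rotation=[[0,0,0],[0,0,0],[0,0,0],[0,0,0],[0,0,0]], grip=[60,60,60,20,20], squeeze=50)

```text
time: 14.72
eef_pos: [0.4406, 0.0707, 0.0697]
tcp_rot: [0.672, 0.74, 0.0, 0.0]
contact_force: [-4.5, 0.3, 15.2]
opening: 0.287
```

>>> send_rows(translation=[[0,0,0],[0,0,0],[0,0,0]], rotation=[[0,0,0],[0,0,0],[0,0,0]], grip=[15,15,15])

```text
time: 15.1
eef_pos: [0.4408, 0.0707, 0.0698]
tcp_rot: [0.672, 0.74, 0.0, 0.0]
contact_force: [-1.2, -0.1, 4.3]
opening: 0.284
```

>>> send_rows(translation=[[0,0,-0.1],[0,0,-0.1],[0,0,-0.1],[0,0,0],[0,0,0]], rotation=[[0,0.24,0],[0,0.24,0],[0,0.24,0],[0,0,0],[0,0,0]], grip=[15,15,15,15,15])

```text
time: 15.72
eef_pos: [0.4404, 0.0704, 0.0782]
tcp_rot: [0.672, 0.74, 0.021, -0.023]
contact_force: [0.7, -0.5, -0.2]
opening: 0.281
```

```bash
python3 - <<'E'
from h import *
st();w=cam('side');a=cam('wrist')
cv2.imwrite('pics/w5.png',a['image'])
E
```

```text
{'time': 15.725, 'qpos': [-0.105, -0.034, 2.24, 0.076, 0.95, -0.245], 'eef_pos': [0.44, 0.07, 0.078], 'tcp_rot': [0.672, 0.74, 0.021, -0.023], 'contact_force': [0.676, -0.52, -0.186], 'opening': 0.281}
toolaxes cols
 [[-0.096  0.995 -0.006]
 [ 0.993  0.096  0.062]
 [ 0.063 -0.    -0.998]]
```

View pics/w5.png

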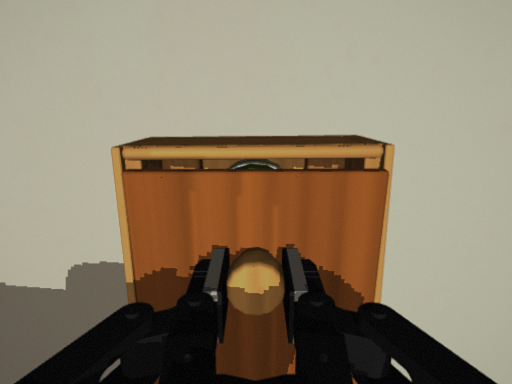

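>>> send_rows(translation=[[0.3,0,0.01],[0.4,0,0.015],[0.4,0,0.015],[0.4,0,0.015],[0.4,0,0.015]], rotation=[[0,0,0],[0,0,0],[0,0,0],[0,0,0],[0,0,0]], grip=[15,15,15,15,15])

```text
time: 16.45
eef_pos: [0.4347, 0.1284, 0.0797]
tcp_rot: [0.672, 0.74, 0.021, -0.023]
contact_force: [-0.6, -0.5, -1.7]
opening: 0.283
```

>>> send_rows(translation=[[0.4,0,0.015],[0.4,0,0.015],[0.4,0,0.015],[0,0,0],[0,0,0]], rotation=[[0,0,0],[0,0,0],[0,0,0],[0,0,0],[0,0,0]], grip=[15,15,15,15,15])

```text
time: 17.08
eef_pos: [0.4315, 0.1631, 0.0807]
tcp_rot: [0.672, 0.74, 0.021, -0.023]
contact_force: [0.4, -0.3, -1.3]
opening: 0.283
```

>>> send_rows(translation=[[0.2,0,-0.7],[0.5,0,-0.8],[0.5,0.3,-0.5],[0.6,0.3,0],[0.8,0.3,0]], rotation=[[0,0,0],[0,0,0],[0,-0.3,0],[0,-0.42,0],[0,0,0]], grip=[15,15,15,15,15])

```text
time: 17.7
eef_pos: [0.4519, 0.2399, 0.144]
tcp_rot: [0.673, 0.74, 0.0, 0.0]
contact_force: [-0.6, 0.0, -1.2]
opening: 0.281
```

>>> send_rows(translation=[[0.8,0.3,0],[0.8,0.3,0],[0.6,0.3,0],[0.3,0.2,0],[0,0,0]], rotation=[[0,0,0],[0,0,0],[0,0,0],[0,0,0],[0,0,0]], grip=[15,15,15,15,15])

```text
time: 18.32
eef_pos: [0.4772, 0.3172, 0.1434]
tcp_rot: [0.672, 0.74, -0.0, 0.0]
contact_force: [-0.3, 0.2, -1.4]
opening: 0.281
```

```bash
python3 - <<'E'
from h import *
plan((.490,.340,.013),95.5)
E
```

```text
at [0.477 0.317 0.143] rot [-0.  0.  0.] then trans [0.71 0.5  4.35]
```

>>> send_rows(translation=[[0.7,0.5,0.6],[0,0,1],[0,0,1],[0,0,0.7],[0,0,0.5]], rotation=[[0,0,0],[0,0,0],[0,0,0],[0,0,0],[0,0,0]], grip=[15,15,15,15,15])

```text
time: 18.95
eef_pos: [0.4896, 0.339, 0.0285]
tcp_rot: [0.673, 0.74, -0.0, -0.0]
contact_force: [0.4, 0.4, -0.5]
opening: 0.285
```

>>> send_rows(translation=[[0,0,0.25],[0,0,0.2],[0,0,0.1],[0,0,0],[0,0,0]], rotation=[[0,0,0],[0,0,0],[0,0,0],[0,0,0],[0,0,0]], grip=[15,15,15,15,15])

```text
time: 19.58
eef_pos: [0.4903, 0.3399, 0.0139]
tcp_rot: [0.672, 0.74, 0.001, 0.0]
contact_force: [-0.8, -0.0, 3.6]
opening: 0.281
```

>>> send_rows(translation=[[0,0,0],[0,0,0],[0,0,0],[0,0,-0.5],[0,0,-1]], rotation=[[0,0,0],[0,0,0],[0,0,0],[0,0,0],[0,0,0]], grip=[50,50,50,50,50])

```text
time: 20.2
eef_pos: [0.4889, 0.3392, 0.0578]
tcp_rot: [0.672, 0.74, -0.001, -0.001]
contact_force: [0.1, 1.1, 0.0]
opening: 0.583
```

>>> send_rows(translation=[[0,0,-1],[0,0,-1],[-0.9,-0.5,-1],[-0.9,-0.5,-1],[-0.9,-0.5,-1]], rotation=[[0,0,0],[0,0,0],[0,0,0],[0,0,0],[0,0,0]], grip=[50,85,85,85,85])

```text
time: 20.82
eef_pos: [0.4525, 0.254, 0.2102]
tcp_rot: [0.672, 0.74, 0.001, 0.0]
contact_force: [0.2, 0.6, 1.6]
opening: 0.994
```

>>> send_rows(translation=[[-0.9,-0.5,-1],[-0.9,0,0],[-0.9,0,0],[0,0,0],[0,0,0]], rotation=[[0,0,0],[0,0,0],[0,0,0],[0,0,0],[0,0,0]], grip=[85,85,85,85,85])

```text
time: 21.45
eef_pos: [0.4457, 0.1731, 0.2386]
tcp_rot: [0.672, 0.74, 0.001, 0.0]
contact_force: [0.4, 0.2, 0.6]
opening: 0.994
```

```bash
python3 - <<'E'
from h import *
st();w=cam('wrist');cv2.imwrite('pics/w6.png',w['image'])
E
```

```text
{'time': 21.45, 'qpos': [0.158, -0.167, 2.038, 0.001, 1.269, 0.061], 'eef_pos': [0.446, 0.173, 0.239], 'tcp_rot': [0.672, 0.74, 0.001, 0.0], 'contact_force': [0.387, 0.162, 0.638], 'opening': 0.994}
toolaxes cols
 [[-0.096  0.995  0.001]
 [ 0.995  0.096  0.001]
 [ 0.001  0.001 -1.   ]]
```

View pics/w6.png

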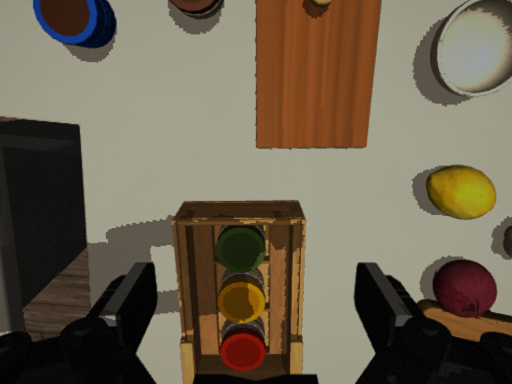

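```bash
python3 - <<'E'
from h import *
w=cam('wrist');h=cv2.cvtColor(w['image'],cv2.COLOR_BGR2HSV)
for n,lo,hi in(('green',(50,90,40),(85,255,255)),('yellow',(18,150,90),(30,255,255)),('red',(0,150,90),(6,255,255))):
    m=cv2.inRange(h,lo,hi);m[:,:200]=0;m[:,290:]=0;m[:215]=0
    c=max(cv2.findContours(m,0,2)[0],key=cv2.contourArea);(e,ax,_)=cv2.fitEllipse(cv2.convexHull(c));print(n,np.round(e,1),np.round(ax,1),ray(w,[e],.052).round(4))
t=np.radians(5.5)
for y in(-.066,0,.066):print('slot',(.4445-np.sin(t)*y).round(4),(.0224+np.cos(t)*y).round(4))
E
```

```text
Traceback (most recent call last):
ValueError: max() iterable argument is empty
```

```bash
cat >> h.py <<'E'
t=np.radians(-16.7);c_,s_=np.cos(t),np.sin(t)
K=lambda x,y:np.array([.4735+c_*x-s_*y,-.3288+s_*x+c_*y])
POCK={'p1':K(-.092,-.041),'p2':K(-.092,.041),'p3':K(-.025,-.041),'p4':K(-.025,.041)}
b=np.radians(5.5);SLOT={i+1:np.array([.4445-np.sin(b)*y,.0224+np.cos(b)*y]) for i,y in enumerate((-.066,0,.066))}
def rows(p,yaw,maxt=.95,skip=0):
    "combined: linear in world + turn about tool z; prints rows"
    s=ctrl.get_state();M=R.from_quat(s['tcp_rot']).as_matrix();y0=np.degrees(np.arctan2(M[1,0],M[0,0]))
    d=np.array(p)-s['eef_pos'];dy=(yaw-y0+180)%360-180
    n=int(max(np.ceil(abs(dy)/5),np.ceil(np.linalg.norm(d)/.03/maxt)))
    print('at',np.round(s['eef_pos'],4),'yaw',y0.round(1),'n',n,'turn/row',round(-dy/n/5,3))
    o=[]
    for i in range(n):
        a=np.radians(y0+dy*i/n);T=np.array([[np.cos(a),np.sin(a),0],[np.sin(a),-np.cos(a),0],[0,0,-1]])
        o.append((T.T@d/n/.03).round(2).tolist())
    for i in range(0,n,5):print(o[i:i+5])
E
python3 - <<'E'
from h import *
w=cam('wrist')
print(ray(w,[(240.5,247),(242,299.5),(243,350)],.052).round(4))
print(SLOT);print(POCK)
rows((*SLOT[3],.13),95.5)
E
```

```text
[[ 0.4383  0.0904  0.052 ]
 [ 0.4453  0.0266  0.052 ]
 [ 0.4524 -0.0412  0.052 ]]
{1: array([ 0.45082582, -0.04329615]), 2: array([0.4445, 0.0224]), 3: array([0.43817418, 0.08809615])}
{'p1': array([ 0.37359855, -0.34163355]), 'p2': array([ 0.39716211, -0.26309211]), 'p3': array([ 0.43777266, -0.36088671]), 'p4': array([ 0.46133622, -0.28234526])}
at [0.4455 0.1734 0.2381] yaw 95.6 n 5 turn/row 0.003
[[-0.56, -0.1, 0.72], [-0.56, -0.1, 0.72], [-0.56, -0.1, 0.72], [-0.56, -0.1, 0.72], [-0.56, -0.1, 0.72]]
```

>>> send_rows(translation=[[-0.55,-0.1,0.9],[-0.55,-0.1,0.9],[-0.55,-0.1,0.9],[-0.55,-0.1,0.9],[-0.55,-0.1,0.6]], rotation=[[0,0,0],[0,0,0],[0,0,0],[0,0,0],[0,0,0]], grip=[70,70,70,70,70])

```text
time: 22.22
eef_pos: [0.4379, 0.0893, 0.1106]
tcp_rot: [0.672, 0.741, -0.001, -0.001]
contact_force: [-0.6, 1.0, 0.0]
opening: 0.82
```

```bash
python3 - <<'E'
from h import *
plan((.4382,.0895,.021),95.5)
E
```

```text
at [0.438 0.089 0.111] rot [-0.02 -0.    0.02] then trans [0.01 0.01 2.99]
```

>>> send_rows(translation=[[0,0,0.7],[0,0,0.7],[0,0,0.7],[0,0,0.5],[0,0,0.35]], rotation=[[0,0,0],[0,0,0],[0,0,0],[0,0,0],[0,0,0]], grip=[70,70,70,70,70], squeeze=40)

```text
time: 22.85
eef_pos: [0.4385, 0.0895, 0.0228]
tcp_rot: [0.672, 0.741, -0.0, -0.0]
contact_force: [0.7, 0.4, -0.4]
opening: 0.821
```

>>> send_rows(translation=[[0,0,0],[0,0,0],[0,0,0],[0,0,0],[0,0,0]], rotation=[[0,0,0],[0,0,0],[0,0,0],[0,0,0],[0,0,0]], grip=[70,45,45,45,45])

```text
time: 23.48
eef_pos: [0.4396, 0.0891, 0.0244]
tcp_rot: [0.672, 0.74, 0.001, 0.001]
contact_force: [-0.3, 0.2, 5.5]
opening: 0.621
```

>>> send_rows(translation=[[0,0,-0.3],[0,0,-0.8],[0,0,-1],[0,0,-1],[0,0,-0.5]], rotation=[[0,0,0],[0,0,0],[0,0,0],[0,0,0],[0,0,0]], grip=[45,45,45,45,45])

```text
time: 24.1
eef_pos: [0.4389, 0.0891, 0.133]
tcp_rot: [0.672, 0.74, 0.001, 0.001]
contact_force: [0.6, -1.3, -0.7]
opening: 0.618
```

```bash
python3 - <<'E'
from h import *
rows((*POCK['p3'],.14),163.3)
E
```

```text
at [0.4389 0.0891 0.133 ] yaw 95.5 n 16 turn/row -0.847
[[-0.93, -0.09, -0.01], [-0.92, -0.16, -0.01], [-0.91, -0.23, -0.01], [-0.89, -0.3, -0.01], [-0.87, -0.36, -0.01]]
[[-0.84, -0.42, -0.01], [-0.8, -0.48, -0.01], [-0.76, -0.54, -0.01], [-0.72, -0.6, -0.01], [-0.68, -0.65, -0.01]]
[[-0.63, -0.7, -0.01], [-0.57, -0.74, -0.01], [-0.52, -0.78, -0.01], [-0.46, -0.82, -0.01], [-0.4, -0.85, -0.01]]
[[-0.33, -0.88, -0.01]]
```

>>> send_rows(translation=[[-0.93,-0.09,-0.05],[-0.92,-0.16,-0.05],[-0.91,-0.23,-0.05],[-0.89,-0.3,-0.02],[-0.87,-0.36,0]], rotation=[[0,0,-0.85],[0,0,-0.85],[0,0,-0.85],[0,0,-0.85],[0,0,-0.85]], grip=[45,45,45,45,45])

```text
time: 24.72
eef_pos: [0.4374, -0.0521, 0.1358]
tcp_rot: [0.523, 0.852, -0.0, -0.001]
contact_force: [-0.7, 0.1, -0.9]
opening: 0.614
```

>>> send_rows(translation=[[-0.84,-0.42,0],[-0.8,-0.48,0],[-0.76,-0.54,0],[-0.72,-0.6,0],[-0.68,-0.65,0]], rotation=[[0,0,-0.85],[0,0,-0.85],[0,0,-0.85],[0,0,-0.85],[0,0,-0.85]], grip=[45,45,45,45,45])

```text
time: 25.35
eef_pos: [0.4374, -0.1924, 0.1356]
tcp_rot: [0.357, 0.934, 0.0, -0.001]
contact_force: [0.4, -0.1, -1.6]
opening: 0.621
```

>>> send_rows(translation=[[-0.63,-0.7,0],[-0.57,-0.74,0],[-0.52,-0.78,0],[-0.46,-0.82,0],[-0.4,-0.85,0]], rotation=[[0,0,-0.85],[0,0,-0.85],[0,0,-0.85],[0,0,-0.85],[0,0,-0.85]], grip=[45,45,45,45,45])

```text
time: 25.98
eef_pos: [0.4377, -0.333, 0.1355]
tcp_rot: [0.179, 0.984, 0.001, -0.001]
contact_force: [0.5, 0.1, -1.5]
opening: 0.614
```

>>> send_rows(translation=[[-0.33,-0.88,0],[0,0,0],[0,0,0]], rotation=[[0,0,-0.82],[0,0,0],[0,0,0]], grip=[45,45,45])

```text
time: 26.35
eef_pos: [0.4378, -0.3599, 0.1356]
tcp_rot: [0.145, 0.989, 0.001, -0.001]
contact_force: [0.6, 0.1, -1.9]
opening: 0.614
```

```bash
python3 - <<'E'
from h import *
plan((*POCK['p3'],.026),163.3)
w=cam('wrist');cv2.imwrite('pics/w7.png',w['image'])
E
```

```text
at [ 0.438 -0.36   0.136] rot [ 0.02 -0.02  0.  ] then trans [-0.01 -0.03  3.65]
```

View pics/w7.png

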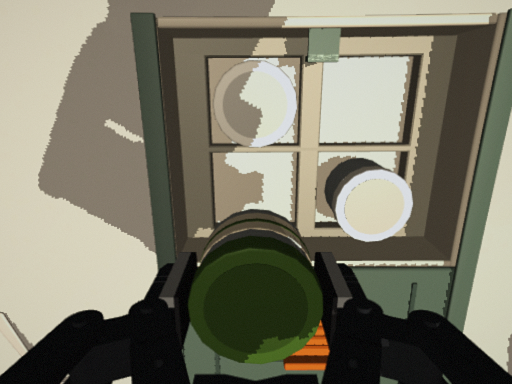

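>>> send_rows(translation=[[0,-0.03,0.8],[0,0,1],[0,0,0.9],[0,0,0.5],[0,0,0.25]], rotation=[[0,0,0],[0,0,0],[0,0,0],[0,0,0],[0,0,0]], grip=[45,45,45,45,45])

```text
time: 27.02
eef_pos: [0.4375, -0.3607, 0.0324]
tcp_rot: [0.144, 0.99, 0.001, -0.001]
contact_force: [-3.6, 1.5, 1.3]
opening: 0.62
```

>>> send_rows(translation=[[0,0,0.15],[0,0,0.1],[0,0,0],[0,0,0],[0,0,0]], rotation=[[0,0,0],[0,0,0],[0,0,0],[0,0,0],[0,0,0]], grip=[45,45,45,70,70])

```text
time: 27.65
eef_pos: [0.4393, -0.3629, 0.0268]
tcp_rot: [0.145, 0.989, -0.001, 0.002]
contact_force: [0.2, -0.2, 0.3]
opening: 0.823
```

>>> send_rows(translation=[[0,0,-0.5],[0,0,-1],[0,0,-1],[0,0,-1],[0,0,0]], rotation=[[0,0,0],[0,0,0],[0,0,0],[0,0,0],[0,0,0]], grip=[70,70,70,70,70])

```text
time: 28.28
eef_pos: [0.44, -0.3639, 0.1352]
tcp_rot: [0.145, 0.989, -0.003, 0.003]
contact_force: [-0.2, -0.0, -0.1]
opening: 0.818
```

```bash
python3 - <<'E'
from h import *
st();rows((.445,.025,.12),95.5)
E
```

```text
{'time': 28.275, 'qpos': [-0.869, 0.154, 1.919, 0.0, 1.06, -2.149], 'eef_pos': [0.44, -0.364, 0.135], 'tcp_rot': [0.145, 0.989, -0.003, 0.003], 'contact_force': [-0.16, -0.015, -0.121], 'opening': 0.818}
toolaxes cols
 [[-0.958  0.286  0.006]
 [ 0.286  0.958 -0.007]
 [-0.008 -0.005 -1.   ]]
at [ 0.44   -0.3639  0.1352] yaw 163.4 n 14 turn/row 0.97
[[0.25, 0.89, 0.04], [0.33, 0.87, 0.04], [0.4, 0.84, 0.04], [0.47, 0.8, 0.04], [0.53, 0.76, 0.04]]
[[0.6, 0.71, 0.04], [0.65, 0.65, 0.04], [0.71, 0.6, 0.04], [0.76, 0.54, 0.04], [0.8, 0.47, 0.04]]
[[0.83, 0.4, 0.04], [0.87, 0.33, 0.04], [0.89, 0.25, 0.04], [0.91, 0.18, 0.04]]
```

>>> send_rows(translation=[[0.25,0.89,0.04],[0.33,0.87,0.04],[0.4,0.84,0.04],[0.47,0.8,0.04],[0.53,0.76,0.04]], rotation=[[0,0,0.97],[0,0,0.97],[0,0,0.97],[0,0,0.97],[0,0,0.97]], grip=[70,70,70,70,70])

```text
time: 28.9
eef_pos: [0.4398, -0.2214, 0.1238]
tcp_rot: [0.351, 0.936, 0.0, -0.0]
contact_force: [-0.0, -1.0, 0.3]
opening: 0.818
```

>>> send_rows(translation=[[0.6,0.71,0.04],[0.65,0.65,0.04],[0.71,0.6,0.04],[0.76,0.54,0.04],[0.8,0.47,0.04]], rotation=[[0,0,0.97],[0,0,0.97],[0,0,0.97],[0,0,0.97],[0,0,0.97]], grip=[70,70,70,70,70])

```text
time: 29.52
eef_pos: [0.4416, -0.0823, 0.1179]
tcp_rot: [0.54, 0.842, 0.0, -0.0]
contact_force: [0.2, -0.4, -1.0]
opening: 0.82
```

>>> send_rows(translation=[[0.83,0.4,0.04],[0.87,0.33,0.04],[0.89,0.25,0.04],[0.91,0.18,0.04],[0,0,0]], rotation=[[0,0,0.97],[0,0,0.97],[0,0,0.97],[0,0,0.97],[0,0,0]], grip=[70,70,70,70,70])

```text
time: 30.15
eef_pos: [0.4428, 0.0289, 0.113]
tcp_rot: [0.671, 0.741, -0.0, -0.001]
contact_force: [0.3, -0.8, 0.3]
opening: 0.822
```

```bash
python3 - <<'E'
from h import *
plan((.445,.025,.026),95.5)
E
```

```text
at [0.443 0.029 0.113] rot [-0.02 -0.01  0.03] then trans [-0.14  0.06  2.9 ]
```

>>> send_rows(translation=[[-0.14,0.06,0.7],[0,0,0.7],[0,0,0.7],[0,0,0.5],[0,0,0.25]], rotation=[[0,0,0],[0,0,0],[0,0,0],[0,0,0],[0,0,0]], grip=[70,70,70,70,70])

```text
time: 30.78
eef_pos: [0.4452, 0.0232, 0.0273]
tcp_rot: [0.673, 0.74, -0.0, -0.001]
contact_force: [-0.4, 0.6, 0.3]
opening: 0.819
```

>>> send_rows(translation=[[0,0,0],[0,0,0],[0,0,0],[0,0,0],[0,0,0]], rotation=[[0,0,0],[0,0,0],[0,0,0],[0,0,0],[0,0,0]], grip=[70,45,45,45,45])

```text
time: 31.4
eef_pos: [0.4468, 0.0234, 0.0293]
tcp_rot: [0.673, 0.74, 0.001, 0.001]
contact_force: [0.7, -0.2, 5.2]
opening: 0.62
```

>>> send_rows(translation=[[0,0,-0.3],[0,0,-0.8],[0,0,-1],[0,0,-1],[0,0,-0.5]], rotation=[[0,0,0],[0,0,0],[0,0,0],[0,0,0],[0,0,0]], grip=[45,45,45,45,45])

```text
time: 32.02
eef_pos: [0.446, 0.0236, 0.1377]
tcp_rot: [0.673, 0.74, 0.001, 0.001]
contact_force: [0.3, -0.4, -0.3]
opening: 0.614
```

```bash
python3 - <<'E'
from h import *
rows((*POCK['p2'],.15),163.3)
E
```

```text
at [0.446  0.0236 0.1377] yaw 95.5 n 14 turn/row -0.969
[[-0.67, -0.18, -0.03], [-0.65, -0.24, -0.03], [-0.63, -0.29, -0.03], [-0.6, -0.34, -0.03], [-0.57, -0.39, -0.03]]
[[-0.54, -0.44, -0.03], [-0.5, -0.48, -0.03], [-0.45, -0.52, -0.03], [-0.41, -0.56, -0.03], [-0.36, -0.59, -0.03]]
[[-0.31, -0.62, -0.03], [-0.25, -0.64, -0.03], [-0.2, -0.66, -0.03], [-0.14, -0.68, -0.03]]
```

>>> send_rows(translation=[[-0.67,-0.18,-0.03],[-0.65,-0.24,-0.03],[-0.63,-0.29,-0.03],[-0.6,-0.34,-0.03],[-0.57,-0.39,-0.03]], rotation=[[0,0,-0.97],[0,0,-0.97],[0,0,-0.97],[0,0,-0.97],[0,0,-0.97]], grip=[45,45,45,45,45])

```text
time: 32.65
eef_pos: [0.4274, -0.079, 0.1399]
tcp_rot: [0.501, 0.865, -0.0, -0.001]
contact_force: [-0.2, -0.9, -1.3]
opening: 0.615
```

>>> send_rows(translation=[[-0.54,-0.44,-0.03],[-0.5,-0.48,-0.03],[-0.45,-0.52,-0.03],[-0.41,-0.56,-0.03],[-0.36,-0.59,-0.03]], rotation=[[0,0,-0.97],[0,0,-0.97],[0,0,-0.97],[0,0,-0.97],[0,0,-0.97]], grip=[45,45,45,45,45])

```text
time: 33.28
eef_pos: [0.4104, -0.1813, 0.1443]
tcp_rot: [0.308, 0.951, 0.0, -0.001]
contact_force: [-0.2, 0.3, -0.3]
opening: 0.616
```

>>> send_rows(translation=[[-0.31,-0.62,-0.03],[-0.25,-0.64,-0.03],[-0.2,-0.66,0],[-0.14,-0.68,0],[0,0,0]], rotation=[[0,0,-0.97],[0,0,-0.97],[0,0,-0.97],[0,0,-0.97],[0,0,0]], grip=[45,45,45,45,45])

```text
time: 33.9
eef_pos: [0.3967, -0.2633, 0.1463]
tcp_rot: [0.146, 0.989, 0.001, -0.001]
contact_force: [0.4, 0.7, -1.6]
opening: 0.62
```

```bash
python3 - <<'E'
from h import *
plan((*POCK['p2'],.029),163.3)
w=cam('wrist');cv2.imwrite('pics/w8.png',w['image'])
E
```

```text
at [ 0.397 -0.263  0.146] rot [ 0.01 -0.02 -0.02] then trans [-0.01  0.01  3.91]
```

View pics/w8.png

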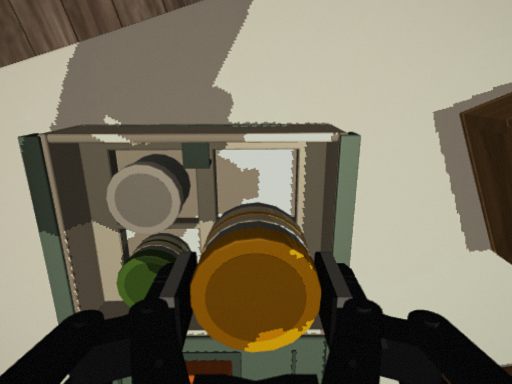

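>>> send_rows(translation=[[0,0,0.9],[0,0,1],[0,0,0.9],[0,0,0.6],[0,0,0.3]], rotation=[[0,0,0],[0,0,0],[0,0,0],[0,0,0],[0,0,0]], grip=[45,45,45,45,45])

```text
time: 34.58
eef_pos: [0.3967, -0.2613, 0.0347]
tcp_rot: [0.145, 0.989, 0.001, -0.001]
contact_force: [0.4, -0.4, -1.2]
opening: 0.614
```

>>> send_rows(translation=[[0,0,0.15],[0,0,0.05],[0,0,0],[0,0,0],[0,0,0]], rotation=[[0,0,0],[0,0,0],[0,0,0],[0,0,0],[0,0,0]], grip=[45,45,45,66,66])

```text
time: 35.2
eef_pos: [0.3977, -0.2634, 0.0307]
tcp_rot: [0.145, 0.989, -0.0, 0.0]
contact_force: [-0.8, -0.8, 0.6]
opening: 0.771
```

>>> send_rows(translation=[[0,0,-0.5],[0,0,-1],[0,0,-1],[0,0,-0.7],[0,0,0]], rotation=[[0,0,0],[0,0,0],[0,0,0],[0,0,0],[0,0,0]], grip=[66,66,66,66,66])

```text
time: 35.83
eef_pos: [0.3986, -0.2643, 0.1291]
tcp_rot: [0.145, 0.989, -0.002, 0.002]
contact_force: [-0.4, -0.4, 0.1]
opening: 0.774
```

```bash
python3 - <<'E'
from h import *
plan((.4620,-.2815,.029),163.3)
w=cam('wrist');cv2.imwrite('pics/w9.png',w['image'])
E
```

```text
at [ 0.399 -0.264  0.129] rot [-0.03  0.06  0.01] then trans [-2.19  0.06  3.34]
```

>>> send_rows(translation=[[-0.8,0.03,0],[-0.8,0.03,0],[-0.59,0,0],[0,0,0],[0,0,0.5]], rotation=[[-0.03,0.06,0],[0,0,0],[0,0,0],[0,0,0],[0,0,0]], grip=[70,70,70,70,70])

```text
time: 36.5
eef_pos: [0.4606, -0.2801, 0.1107]
tcp_rot: [0.145, 0.989, 0.001, -0.002]
contact_force: [-1.0, -0.2, 0.2]
opening: 0.82
```

>>> send_rows(translation=[[0,0,0.8],[0,0,0.8],[0,0,0.7],[0,0,0.4],[0,0,0.1]], rotation=[[0,0,0],[0,0,0],[0,0,0],[0,0,0],[0,0,0]], grip=[70,70,70,70,70])

```text
time: 37.12
eef_pos: [0.4593, -0.2789, 0.0256]
tcp_rot: [0.145, 0.989, 0.002, -0.003]
contact_force: [-0.0, 0.2, 0.7]
opening: 0.817
```

>>> send_rows(translation=[[0,0,0],[0,0,0],[0,0,0],[0,0,0],[0,0,0]], rotation=[[0,0,0],[0,0,0],[0,0,0],[0,0,0],[0,0,0]], grip=[70,45,45,45,45])

```text
time: 37.75
eef_pos: [0.4612, -0.2804, 0.0282]
tcp_rot: [0.145, 0.989, 0.001, -0.001]
contact_force: [0.0, -0.2, 6.6]
opening: 0.617
```

>>> send_rows(translation=[[0,0,-0.3],[0,0,-0.8],[0,0,-1],[0,0,-1],[0,0,-0.7]], rotation=[[0,0,0],[0,0,0],[0,0,0],[0,0,0],[0,0,0]], grip=[45,45,45,45,45])

```text
time: 38.38
eef_pos: [0.4608, -0.28, 0.1422]
tcp_rot: [0.145, 0.989, 0.002, -0.002]
contact_force: [0.3, -0.4, -0.5]
opening: 0.615
```

```bash
python3 - <<'E'
from h import *
rows((*SLOT[3],.14),95.5)
E
```

```text
at [ 0.4608 -0.28    0.1422] yaw 163.4 n 14 turn/row 0.969
[[0.3, 0.82, 0.01], [0.37, 0.8, 0.01], [0.44, 0.76, 0.01], [0.5, 0.72, 0.01], [0.56, 0.68, 0.01]]
[[0.61, 0.63, 0.01], [0.67, 0.57, 0.01], [0.71, 0.52, 0.01], [0.75, 0.45, 0.01], [0.79, 0.39, 0.01]]
[[0.82, 0.32, 0.01], [0.84, 0.25, 0.01], [0.86, 0.18, 0.01], [0.87, 0.1, 0.01]]
```

>>> send_rows(translation=[[0.3,0.82,0.01],[0.37,0.8,0.01],[0.44,0.76,0.01],[0.5,0.72,0.01],[0.56,0.68,0.01]], rotation=[[0,0,0.97],[0,0,0.97],[0,0,0.97],[0,0,0.97],[0,0,0.97]], grip=[45,45,45,45,45])

```text
time: 39.0
eef_pos: [0.4521, -0.1475, 0.1396]
tcp_rot: [0.351, 0.937, 0.001, -0.003]
contact_force: [-0.0, -0.7, -0.6]
opening: 0.619
```

>>> send_rows(translation=[[0.61,0.63,0.01],[0.67,0.57,0.01],[0.71,0.52,0.01],[0.75,0.45,0.01],[0.79,0.39,0.01]], rotation=[[0,0,0.97],[0,0,0.97],[0,0,0.97],[0,0,0.97],[0,0,0.97]], grip=[45,45,45,45,45])

```text
time: 39.62
eef_pos: [0.4441, -0.0161, 0.1388]
tcp_rot: [0.54, 0.842, 0.0, -0.003]
contact_force: [0.9, -1.0, -0.1]
opening: 0.618
```

>>> send_rows(translation=[[0.82,0.32,0.01],[0.84,0.25,0.01],[0.86,0.18,0.01],[0.87,0.1,0.01],[0,0,0]], rotation=[[0,0,0.97],[0,0,0.97],[0,0,0.97],[0,0,0.97],[0,0,0]], grip=[45,45,45,45,45])

```text
time: 40.25
eef_pos: [0.4375, 0.0891, 0.1379]
tcp_rot: [0.671, 0.741, -0.0, -0.003]
contact_force: [-0.1, -0.8, -0.2]
opening: 0.617
```

```bash
python3 - <<'E'
from h import *
plan((*SLOT[3],.029),95.5)
E
```

```text
at [0.438 0.089 0.138] rot [-0.06 -0.05  0.03] then trans [-0.04  0.02  3.63]
```

>>> send_rows(translation=[[-0.04,0.02,0.9],[0,0,0.9],[0,0,0.9],[0,0,0.55],[0,0,0.25]], rotation=[[-0.06,-0.05,0],[0,0,0],[0,0,0],[0,0,0],[0,0,0]], grip=[45,45,45,45,45])

```text
time: 40.88
eef_pos: [0.4382, 0.0863, 0.0322]
tcp_rot: [0.673, 0.74, -0.0, -0.0]
contact_force: [0.5, 0.4, 0.3]
opening: 0.618
```

>>> send_rows(translation=[[0,0,0.1],[0,0,0.03],[0,0,0],[0,0,0],[0,0,0]], rotation=[[0,0,0],[0,0,0],[0,0,0],[0,0,0],[0,0,0]], grip=[45,45,45,68,68])

```text
time: 41.5
eef_pos: [0.4394, 0.087, 0.0298]
tcp_rot: [0.673, 0.74, 0.001, 0.001]
contact_force: [-0.1, -0.9, 0.1]
opening: 0.793
```

>>> send_rows(translation=[[0,0,-0.5],[0,0,-1],[0,0,-1],[0,0,-1],[0,0,0]], rotation=[[0,0,0],[0,0,0],[0,0,0],[0,0,0],[0,0,0]], grip=[68,68,68,68,68])

```text
time: 42.12
eef_pos: [0.4413, 0.087, 0.1381]
tcp_rot: [0.673, 0.74, 0.003, 0.003]
contact_force: [-0.8, 0.4, -0.8]
opening: 0.795
```

```bash
python3 - <<'E'
from h import *
w=cam('wrist');cv2.imwrite('pics/w10.png',w['image'])
rows((.374,-.3412,.13),163.3)
E
```

```text
at [0.4399 0.087  0.1361] yaw 95.5 n 16 turn/row -0.848
[[-0.87, -0.22, 0.01], [-0.86, -0.29, 0.01], [-0.83, -0.35, 0.01], [-0.8, -0.41, 0.01], [-0.77, -0.47, 0.01]]
[[-0.74, -0.52, 0.01], [-0.69, -0.58, 0.01], [-0.65, -0.63, 0.01], [-0.6, -0.67, 0.01], [-0.55, -0.71, 0.01]]
[[-0.5, -0.75, 0.01], [-0.44, -0.79, 0.01], [-0.38, -0.82, 0.01], [-0.32, -0.84, 0.01], [-0.26, -0.87, 0.01]]
[[-0.19, -0.88, 0.01]]
```

View pics/w10.png

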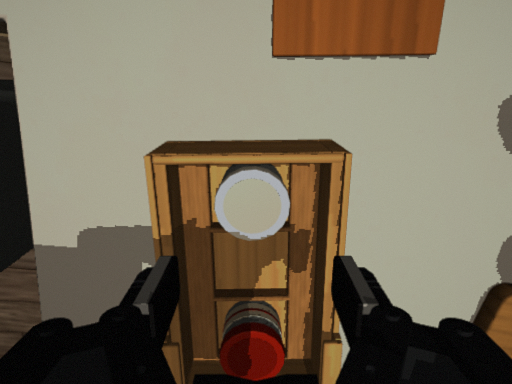

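>>> send_rows(translation=[[-0.87,0.28,0.01],[-0.86,-0.29,0.01],[-0.83,-0.35,0.01],[-0.8,-0.41,0.01],[-0.77,-0.47,0.01]], rotation=[[0,0,-0.85],[0,0,-0.85],[0,0,-0.85],[0,0,-0.85],[0,0,-0.85]], grip=[70,70,70,70,70])

```text
time: 42.8
eef_pos: [0.4317, -0.0456, 0.1313]
tcp_rot: [0.524, 0.852, 0.0, -0.001]
contact_force: [-0.5, 0.7, 0.3]
opening: 0.82
```

>>> send_rows(translation=[[-0.74,-0.52,0.01],[-0.69,-0.58,0.01],[-0.65,-0.63,0.01],[-0.6,-0.67,0.01],[-0.55,-0.71,0.01]], rotation=[[0,0,-0.85],[0,0,-0.85],[0,0,-0.85],[0,0,-0.85],[0,0,-0.85]], grip=[70,70,70,70,70])

```text
time: 43.42
eef_pos: [0.4113, -0.1791, 0.1297]
tcp_rot: [0.358, 0.934, 0.001, -0.001]
contact_force: [1.0, -0.2, 0.3]
opening: 0.821
```

>>> send_rows(translation=[[-0.5,-0.75,0.01],[-0.44,-0.79,0.01],[-0.38,-0.82,0.01],[-0.32,-0.84,0.01],[-0.26,-0.87,0.01]], rotation=[[0,0,-0.85],[0,0,-0.85],[0,0,-0.85],[0,0,-0.85],[0,0,-0.85]], grip=[70,70,70,70,70])

```text
time: 44.05
eef_pos: [0.3915, -0.3128, 0.128]
tcp_rot: [0.179, 0.984, 0.001, -0.001]
contact_force: [-0.9, 1.1, -0.1]
opening: 0.816
```

>>> send_rows(translation=[[0.29,-1,0.01],[0,0,0],[0,0,0]], rotation=[[0,0,-0.85],[0,0,0],[0,0,0]], grip=[70,70,70])

```text
time: 44.42
eef_pos: [0.3733, -0.3368, 0.1283]
tcp_rot: [0.144, 0.99, 0.001, -0.0]
contact_force: [0.3, 0.1, -0.0]
opening: 0.818
```

```bash
python3 - <<'E'
from h import *
plan((.374,-.3412,.029),163.3)
E
```

```text
at [ 0.373 -0.337  0.128] rot [ 0.03 -0.    0.02] then trans [-0.06 -0.13  3.31]
```

>>> send_rows(translation=[[-0.06,-0.13,0.8],[0,0,0.9],[0,0,0.8],[0,0,0.5],[0,0,0.25]], rotation=[[0,0,0],[0,0,0],[0,0,0],[0,0,0],[0,0,0]], grip=[70,70,70,70,70])

```text
time: 45.05
eef_pos: [0.3745, -0.3412, 0.031]
tcp_rot: [0.144, 0.99, 0.001, 0.0]
contact_force: [-0.0, -0.1, -0.2]
opening: 0.822
```

>>> send_rows(translation=[[0,0,0],[0,0,0],[0,0,0],[0,0,0],[0,0,0]], rotation=[[0,0,0],[0,0,0],[0,0,0],[0,0,0],[0,0,0]], grip=[70,45,45,45,45])

```text
time: 45.68
eef_pos: [0.3752, -0.343, 0.0332]
tcp_rot: [0.144, 0.99, -0.001, 0.002]
contact_force: [-0.6, -0.2, 6.6]
opening: 0.612
```

>>> send_rows(translation=[[0,0,-0.3],[0,0,-0.8],[0,0,-1],[0,0,-1],[0,0,-0.7]], rotation=[[0,0,0],[0,0,0],[0,0,0],[0,0,0],[0,0,0]], grip=[45,45,45,45,45])

```text
time: 46.3
eef_pos: [0.3741, -0.3419, 0.1472]
tcp_rot: [0.144, 0.99, -0.0, 0.001]
contact_force: [0.8, 0.1, 0.1]
opening: 0.616
```

```bash
python3 - <<'E'
from h import *
rows((*SLOT[2],.145),95.5)
E
```

```text
at [ 0.3741 -0.3419  0.1472] yaw 163.5 n 14 turn/row 0.971
[[0.09, 0.88, 0.01], [0.16, 0.87, 0.01], [0.23, 0.85, 0.01], [0.3, 0.83, 0.01], [0.37, 0.8, 0.01]]
[[0.44, 0.77, 0.01], [0.5, 0.73, 0.01], [0.56, 0.68, 0.01], [0.62, 0.63, 0.01], [0.67, 0.58, 0.01]]
[[0.72, 0.52, 0.01], [0.76, 0.46, 0.01], [0.79, 0.39, 0.01], [0.82, 0.32, 0.01]]
```

>>> send_rows(translation=[[-0.39,1.0,0.01],[0.16,0.87,0.01],[0.23,0.85,0.01],[0.3,0.83,0.01],[0.37,0.8,0.01]], rotation=[[0,0,0.97],[0,0,0.97],[0,0,0.97],[0,0,0.97],[0,0,0.97]], grip=[45,45,45,45,45])

```text
time: 46.92
eef_pos: [0.4139, -0.2115, 0.1441]
tcp_rot: [0.35, 0.937, 0.0, -0.0]
contact_force: [0.3, 0.0, -1.0]
opening: 0.617
```

>>> send_rows(translation=[[0.44,0.77,0.01],[0.5,0.73,0.01],[0.56,0.68,0.01],[0.62,0.63,0.01],[0.67,0.58,0.01]], rotation=[[0,0,0.97],[0,0,0.97],[0,0,0.97],[0,0,0.97],[0,0,0.97]], grip=[45,45,45,45,45])

```text
time: 47.55
eef_pos: [0.4392, -0.0814, 0.1427]
tcp_rot: [0.539, 0.842, 0.0, -0.0]
contact_force: [0.9, 0.2, -0.8]
opening: 0.621
```

>>> send_rows(translation=[[0.72,0.52,0.01],[0.76,0.46,0.01],[0.79,0.39,0.01],[0.82,-0.18,0.01],[0,0,0]], rotation=[[0,0,0.97],[0,0,0.97],[0,0,0.97],[0,0,0.97],[0,0,0]], grip=[45,45,45,45,45])

```text
time: 48.18
eef_pos: [0.444, 0.0201, 0.1412]
tcp_rot: [0.671, 0.742, 0.0, -0.0]
contact_force: [-0.1, -0.4, -0.7]
opening: 0.611
```

```bash
python3 - <<'E'
from h import *
plan((*SLOT[2],.033),95.5)
E
```

```text
at [0.444 0.02  0.141] rot [-0.   -0.    0.05] then trans [0.07 0.02 3.61]
```

>>> send_rows(translation=[[0.07,0.02,0.9],[0,0,0.9],[0,0,0.9],[0,0,0.55],[0,0,0.25]], rotation=[[0,0,0.05],[0,0,0],[0,0,0],[0,0,0],[0,0,0]], grip=[45,45,45,45,45])

```text
time: 48.8
eef_pos: [0.4451, 0.0205, 0.0358]
tcp_rot: [0.674, 0.739, -0.0, -0.0]
contact_force: [-0.5, 0.9, -0.6]
opening: 0.611
```

>>> send_rows(translation=[[0,0,0.08],[0,0,0.03],[0,0,0],[0,0,0],[0,0,0]], rotation=[[0,0,0],[0,0,0],[0,0,0],[0,0,0],[0,0,0]], grip=[45,45,45,68,68])

```text
time: 49.42
eef_pos: [0.4461, 0.0211, 0.034]
tcp_rot: [0.674, 0.739, 0.001, 0.001]
contact_force: [-0.6, -0.1, -0.1]
opening: 0.795
```

>>> send_rows(translation=[[0,0,-0.5],[0,0,-1],[0,0,-1],[0,0,-0.5],[0,0,0]], rotation=[[0,0,0],[0,0,0],[0,0,0],[0,0,0],[0,0,0]], grip=[68,68,68,68,68])

```text
time: 50.05
eef_pos: [0.4466, 0.021, 0.1251]
tcp_rot: [0.674, 0.739, 0.001, 0.002]
contact_force: [0.4, 0.3, -0.0]
opening: 0.796
```

```bash
python3 - <<'E'
from h import *
w=cam('wrist');cv2.imwrite('pics/w11.png',w['image'])
plan((.4518,-.0420,.028),95.5)
E
```

```text
at [0.446 0.021 0.124] rot [ 0.02  0.   -0.04] then trans [-2.11  0.    3.19]
```

View pics/w11.png

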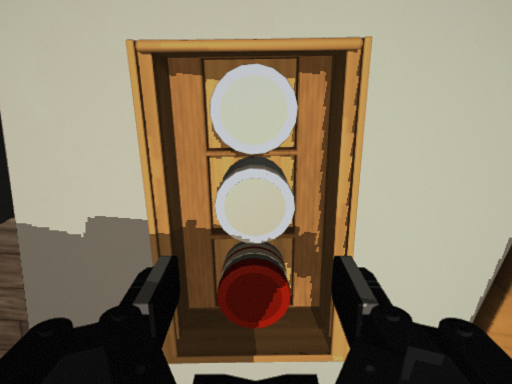

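>>> send_rows(translation=[[-0.7,0,0],[-0.8,0,0],[-0.61,0,0.3],[0,0,0.4],[0,0,0.4]], rotation=[[0,0,-0.04],[0,0,0],[0,0,0],[0,0,0],[0,0,0]], grip=[68,68,68,68,68])

```text
time: 50.72
eef_pos: [0.4507, -0.0412, 0.0887]
tcp_rot: [0.672, 0.74, 0.0, -0.001]
contact_force: [0.8, 0.1, -0.0]
opening: 0.802
```

>>> send_rows(translation=[[0,0,0.7],[0,0,0.6],[0,0,0.5],[0,0,0.25],[0,0,0]], rotation=[[0,0,0],[0,0,0],[0,0,0],[0,0,0],[0,0,0]], grip=[68,68,68,68,68])

```text
time: 51.35
eef_pos: [0.4514, -0.0416, 0.0285]
tcp_rot: [0.672, 0.74, 0.0, -0.0]
contact_force: [-0.5, -0.6, -0.7]
opening: 0.796
```

>>> send_rows(translation=[[0,0,0],[0,0,0],[0,0,0],[0,0,0],[0,0,0]], rotation=[[0,0,0],[0,0,0],[0,0,0],[0,0,0],[0,0,0]], grip=[45,45,45,45,45])

```text
time: 51.98
eef_pos: [0.4526, -0.0421, 0.0299]
tcp_rot: [0.672, 0.74, 0.001, 0.001]
contact_force: [-0.0, -0.6, 5.7]
opening: 0.617
```

>>> send_rows(translation=[[0,0,-0.3],[0,0,-0.8],[0,0,-1],[0,0,-1],[0,0,-1]], rotation=[[0,0,0],[0,0,0],[0,0,0],[0,0,0],[0,0,0]], grip=[45,45,45,45,45])

```text
time: 52.6
eef_pos: [0.4506, -0.0416, 0.1524]
tcp_rot: [0.672, 0.74, 0.0, -0.0]
contact_force: [0.8, -0.3, -1.4]
opening: 0.616
```

```bash
python3 - <<'E'
from h import *
rows((*POCK['p4'],.15),163.3)
E
```

```text
at [ 0.4506 -0.0416  0.1524] yaw 95.5 n 14 turn/row -0.968
[[-0.57, -0.03, 0.01], [-0.57, -0.08, 0.01], [-0.56, -0.13, 0.01], [-0.55, -0.17, 0.01], [-0.53, -0.22, 0.01]]
[[-0.51, -0.26, 0.01], [-0.49, -0.3, 0.01], [-0.46, -0.34, 0.01], [-0.43, -0.38, 0.01], [-0.39, -0.42, 0.01]]
[[-0.36, -0.45, 0.01], [-0.32, -0.48, 0.01], [-0.28, -0.5, 0.01], [-0.23, -0.52, 0.01]]
```

>>> send_rows(translation=[[-0.57,-0.03,0.01],[-0.57,-0.08,0.01],[-0.56,-0.13,0.01],[-0.55,-0.17,0.01],[-0.53,-0.22,0.01]], rotation=[[0,0,-0.97],[0,0,-0.97],[0,0,-0.97],[0,0,-0.97],[0,0,-0.97]], grip=[45,45,45,45,45])

```text
time: 53.22
eef_pos: [0.4544, -0.128, 0.1499]
tcp_rot: [0.501, 0.866, 0.0, -0.0]
contact_force: [0.0, -0.2, -1.3]
opening: 0.619
```

>>> send_rows(translation=[[-0.51,-0.26,0.01],[-0.49,-0.3,0.01],[-0.46,-0.34,0.01],[-0.43,-0.38,0.01],[-0.39,-0.42,0.01]], rotation=[[0,0,-0.97],[0,0,-0.97],[0,0,-0.97],[0,0,-0.97],[0,0,-0.97]], grip=[45,45,45,45,45])

```text
time: 53.85
eef_pos: [0.4586, -0.2138, 0.1483]
tcp_rot: [0.308, 0.952, 0.001, -0.0]
contact_force: [-0.2, -0.1, -0.9]
opening: 0.62
```

>>> send_rows(translation=[[-0.36,-0.45,0.01],[-0.32,-0.48,0.01],[-0.28,-0.5,0.01],[-0.23,-0.52,0.01],[0,0,0]], rotation=[[0,0,-0.97],[0,0,-0.97],[0,0,-0.97],[0,0,-0.97],[0,0,0]], grip=[45,45,45,45,45])

```text
time: 54.48
eef_pos: [0.462, -0.2828, 0.1473]
tcp_rot: [0.145, 0.989, 0.001, -0.0]
contact_force: [0.2, 0.3, -0.5]
opening: 0.613
```

```bash
python3 - <<'E'
from h import *
plan((*POCK['p4'],.030),163.3)
E
```

```text
at [ 0.462 -0.283  0.147] rot [ 0.01 -0.   -0.  ] then trans [0.03 0.01 3.91]
```

>>> send_rows(translation=[[0.03,0.01,0.9],[0,0,0.9],[0,0,0.9],[0,0,0.7],[0,0,0.3]], rotation=[[0,0,0],[0,0,0],[0,0,0],[0,0,0],[0,0,0]], grip=[45,45,45,45,45])

```text
time: 55.1
eef_pos: [0.4604, -0.2802, 0.0357]
tcp_rot: [0.144, 0.99, 0.001, -0.002]
contact_force: [-3.8, 2.0, 3.0]
opening: 0.612
```

>>> send_rows(translation=[[0,0,0.15],[0,0,0.05],[0,0,0],[0,0,0],[0,0,0]], rotation=[[0,0,0],[0,0,0],[0,0,0],[0,0,0],[0,0,0]], grip=[45,45,45,66,66])

```text
time: 55.72
eef_pos: [0.4629, -0.2825, 0.0316]
tcp_rot: [0.144, 0.99, -0.0, 0.002]
contact_force: [-0.2, 0.0, 0.9]
opening: 0.771
```

>>> send_rows(translation=[[0,0,-0.5],[0,0,-1],[0,0,-1],[0,0,-1],[0,0,-1]], rotation=[[0,0,0],[0,0,0],[0,0,0],[0,0,0],[0,0,0]], grip=[66,66,66,66,66])

```text
time: 56.35
eef_pos: [0.4623, -0.2823, 0.1684]
tcp_rot: [0.144, 0.99, -0.0, 0.002]
contact_force: [-0.4, -0.3, -0.3]
opening: 0.77
```

```bash
python3 - <<'E'
from h import *
w=cam('wrist');cv2.imwrite('pics/w12.png',w['image'])
rows((.42,.26,.22),95.5)
E
```

```text
at [ 0.4643 -0.284   0.1732] yaw 163.4 n 20 turn/row 0.679
[[0.33, 0.85, -0.08], [0.38, 0.83, -0.08], [0.43, 0.8, -0.08], [0.47, 0.78, -0.08], [0.52, 0.75, -0.08]]
[[0.56, 0.71, -0.08], [0.6, 0.68, -0.08], [0.64, 0.64, -0.08], [0.68, 0.6, -0.08], [0.71, 0.56, -0.08]]
[[0.75, 0.52, -0.08], [0.78, 0.47, -0.08], [0.8, 0.43, -0.08], [0.83, 0.38, -0.08], [0.85, 0.33, -0.08]]
[[0.87, 0.28, -0.08], [0.88, 0.23, -0.08], [0.89, 0.17, -0.08], [0.9, 0.12, -0.08], [0.91, 0.07, -0.08]]
```

>>> send_rows(translation=[[0.33,0.85,-0.08],[0.38,0.83,-0.08],[0.43,0.8,-0.08],[0.47,0.78,-0.08],[0.52,0.75,-0.08]], rotation=[[0,0,0.68],[0,0,0.68],[0,0,0.68],[0,0,0.68],[0,0,0.68]], grip=[70,70,70,70,70])

```text
time: 57.02
eef_pos: [0.4511, -0.1451, 0.1788]
tcp_rot: [0.29, 0.957, 0.0, 0.002]
contact_force: [0.1, 0.0, 0.2]
opening: 0.82
```

>>> send_rows(translation=[[0.56,0.71,-0.08],[0.6,0.68,-0.08],[0.64,0.64,-0.08],[0.68,0.6,-0.08],[0.71,0.56,-0.08]], rotation=[[0,0,0.68],[0,0,0.68],[0,0,0.68],[0,0,0.68],[0,0,0.68]], grip=[70,70,70,70,70])

```text
time: 57.65
eef_pos: [0.4401, -0.0096, 0.1908]
tcp_rot: [0.428, 0.904, 0.001, 0.002]
contact_force: [-0.5, -0.1, -0.0]
opening: 0.821
```

>>> send_rows(translation=[[0.75,0.52,-0.08],[0.78,0.47,-0.08],[0.8,0.43,-0.08],[0.83,0.38,-0.08],[0.85,0.33,-0.08]], rotation=[[0,0,0.68],[0,0,0.68],[0,0,0.68],[0,0,0.68],[0,0,0.68]], grip=[70,70,70,70,70])

```text
time: 58.28
eef_pos: [0.429, 0.1268, 0.2028]
tcp_rot: [0.557, 0.83, 0.001, 0.001]
contact_force: [-0.4, -0.1, -0.2]
opening: 0.819
```

>>> send_rows(translation=[[0.87,0.28,-0.08],[0.88,0.23,-0.08],[0.89,0.17,-0.08],[0,0,0],[0,0,0]], rotation=[[0,0,0.68],[0,0,0.68],[0,0,0.68],[0,0,0.68],[0,0,0.68]], grip=[70,70,70,70,70])

```text
time: 58.9
eef_pos: [0.4225, 0.2081, 0.2099]
tcp_rot: [0.673, 0.739, 0.001, 0.001]
contact_force: [-0.3, -0.4, -0.6]
opening: 0.819
```

>>> send_rows(translation=[[0,0,0],[0,0,0]], rotation=[[0,0,0],[0,0,0]], grip=[70,70])

```text
time: 59.15
eef_pos: [0.4224, 0.2074, 0.2095]
tcp_rot: [0.673, 0.74, 0.001, 0.001]
contact_force: [-0.5, -1.2, -0.8]
opening: 0.823
```

```bash
python3 - <<'E'
from h import *
st();w=cam('wrist');cv2.imwrite('pics/w13.png',w['image'])
cv2.imwrite('pics/m1.png',np.hstack([cv2.resize(cv2.imread('pics/w12.png'),(400,300)),cv2.resize(w['image'],(400,300))]))
E
```

```text
{'time': 59.15, 'qpos': [0.24, -0.159, 2.086, -0.0, 1.212, 0.145], 'eef_pos': [0.422, 0.207, 0.209], 'tcp_rot': [0.673, 0.74, 0.001, 0.001], 'contact_force': [-0.491, -1.238, -0.801], 'opening': 0.823}
toolaxes cols
 [[-0.095  0.995  0.002]
 [ 0.995  0.095  0.   ]
 [ 0.     0.002 -1.   ]]
```

View pics/m1.png

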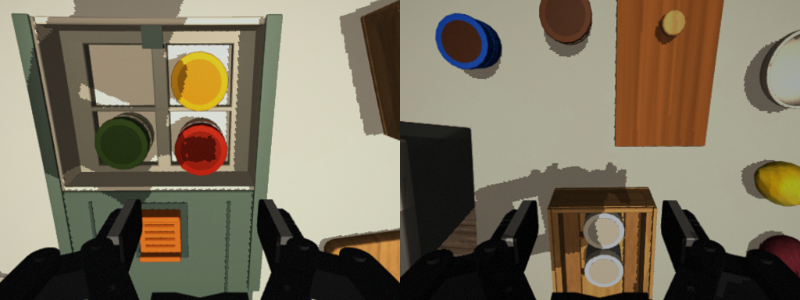

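```bash
python3 - <<'E'
from h import *
w=cam('wrist');im=w['image'];h=cv2.cvtColor(im,cv2.COLOR_BGR2HSV)
p=h[15:25,205:217].reshape(-1,3);print(p.mean(0))
m=cv2.inRange(h,(0,60,50),(18,200,140));m[:,:175]=0;m[:,250:]=0;m[80:]=0
c=max(cv2.findContours(m,0,2)[0],key=cv2.contourArea);print(cv2.boundingRect(c))
pts=c[:,0,:];pts=pts[pts[:,1]>2].astype(np.float32);W=ray(w,pts,.046)
A=np.c_[W[:,:2],np.ones(len(W))];s=np.linalg.lstsq(A,(W[:,:2]**2).sum(1),rcond=None)[0];cx,cy=s[0]/2,s[1]/2;print(cx,cy,np.sqrt(s[2]+cx*cx+cy*cy))
plan((cx,cy,.10),95.5)
E
```

```text
[ 10.45833333 151.73333333  73.34166667]
(178, 0, 68, 56)
0.37565666152566296 0.3337597421972432 0.02613457055335105
at [0.422 0.207 0.209] rot [ 0.02 -0.   -0.01] then trans [ 4.34 -1.15  3.64]
```

>>> send_rows(translation=[[0.86,-0.23,0.2],[0.87,-0.23,0.5],[0.87,-0.23,0.9],[0.87,-0.23,0.9],[0.87,-0.23,0.9]], rotation=[[0,0,0],[0,0,0],[0,0,0],[0,0,0],[0,0,0]], grip=[74,74,74,74,74])

```text
time: 59.88
eef_pos: [0.3757, 0.3346, 0.1064]
tcp_rot: [0.673, 0.74, 0.001, 0.001]
contact_force: [0.5, -0.2, 0.3]
opening: 0.869
```

>>> send_rows(translation=[[0,0,0],[0,0,0]], rotation=[[0,0,0],[0,0,0]], grip=[74,74])

```text
time: 60.12
eef_pos: [0.3765, 0.3337, 0.1078]
tcp_rot: [0.673, 0.74, 0.001, 0.001]
contact_force: [-0.6, 0.0, -0.2]
opening: 0.867
```

```bash
python3 - <<'E'
from h import *
plan((.3757,.3335,.022),95.5)
E
```

```text
at [0.377 0.334 0.108] rot [ 0.03 -0.   -0.01] then trans [-0.   -0.03  2.86]
```

>>> send_rows(translation=[[0,-0.03,0.7],[0,0,0.7],[0,0,0.7],[0,0,0.5],[0,0,0.25]], rotation=[[0,0,0],[0,0,0],[0,0,0],[0,0,0],[0,0,0]], grip=[74,74,74,74,74])

```text
time: 60.75
eef_pos: [0.3757, 0.3334, 0.0216]
tcp_rot: [0.673, 0.739, 0.001, 0.001]
contact_force: [-0.3, -0.2, 0.1]
opening: 0.866
```

>>> send_rows(translation=[[0,0,0],[0,0,0],[0,0,0],[0,0,0],[0,0,0]], rotation=[[0,0,0],[0,0,0],[0,0,0],[0,0,0],[0,0,0]], grip=[74,45,45,45,45])

```text
time: 61.38
eef_pos: [0.3761, 0.3344, 0.0227]
tcp_rot: [0.673, 0.74, 0.002, 0.001]
contact_force: [-0.3, 0.3, 5.6]
opening: 0.622
```

>>> send_rows(translation=[[0,0,-0.3],[0,0,-0.8],[0,0,-1],[0,0,-1],[0,0,-1]], rotation=[[0,0,0],[0,0,0],[0,0,0],[0,0,0],[0,0,0]], grip=[45,45,45,45,45])

```text
time: 62.0
eef_pos: [0.374, 0.3333, 0.1449]
tcp_rot: [0.673, 0.74, -0.0, 0.0]
contact_force: [0.1, 0.7, -0.3]
opening: 0.617
```

```bash
python3 - <<'E'
from h import *
rows((.445,-.02,.17),125)
E
```

```text
at [0.374  0.3333 0.1449] yaw 95.4 n 13 turn/row -0.455
[[-0.92, 0.1, -0.06], [-0.92, 0.06, -0.06], [-0.92, 0.02, -0.06], [-0.92, -0.01, -0.06], [-0.92, -0.05, -0.06]]
[[-0.92, -0.09, -0.06], [-0.92, -0.12, -0.06], [-0.91, -0.16, -0.06], [-0.9, -0.2, -0.06], [-0.89, -0.23, -0.06]]
[[-0.88, -0.27, -0.06], [-0.87, -0.3, -0.06], [-0.86, -0.34, -0.06]]
```

>>> send_rows(translation=[[-0.92,0.1,-0.06],[-0.92,0.06,-0.06],[-0.92,0.02,-0.06],[-0.92,-0.01,-0.06],[-0.92,-0.05,-0.06]], rotation=[[0,0,-0.46],[0,0,-0.46],[0,0,-0.46],[0,0,-0.46],[0,0,-0.46]], grip=[45,45,45,45,45])

```text
time: 62.62
eef_pos: [0.4017, 0.1972, 0.153]
tcp_rot: [0.595, 0.804, -0.0, -0.0]
contact_force: [-0.2, -0.0, -1.8]
opening: 0.622
```

>>> send_rows(translation=[[-0.92,-0.09,-0.06],[-0.92,-0.12,-0.06],[-0.91,-0.16,-0.06],[-0.9,-0.2,-0.06],[-0.89,-0.23,-0.06]], rotation=[[0,0,-0.46],[0,0,-0.46],[0,0,-0.46],[0,0,-0.46],[0,0,-0.46]], grip=[45,45,45,45,45])

```text
time: 63.25
eef_pos: [0.4293, 0.0618, 0.1621]
tcp_rot: [0.511, 0.859, 0.0, -0.0]
contact_force: [0.1, 0.6, -1.8]
opening: 0.617
```

>>> send_rows(translation=[[-0.88,-0.27,-0.06],[-0.87,-0.3,-0.06],[-0.86,-0.34,-0.06],[0,0,0]], rotation=[[0,0,-0.46],[0,0,-0.46],[0,0,-0.46],[0,0,0]], grip=[45,45,45,45])

```text
time: 63.75
eef_pos: [0.4463, -0.0198, 0.1677]
tcp_rot: [0.461, 0.888, 0.0, 0.0]
contact_force: [0.2, -0.6, -1.9]
opening: 0.614
```

```bash
python3 - <<'E'
from h import *
rows((*POCK['p1'],.15),163.3)
E
```

```text
at [ 0.4463 -0.0198  0.1677] yaw 125.1 n 12 turn/row -0.636
[[-0.61, -0.68, 0.05], [-0.58, -0.71, 0.05], [-0.54, -0.74, 0.05], [-0.49, -0.77, 0.05], [-0.45, -0.8, 0.05]]
[[-0.41, -0.82, 0.05], [-0.36, -0.84, 0.05], [-0.31, -0.86, 0.05], [-0.26, -0.88, 0.05], [-0.21, -0.89, 0.05]]
[[-0.16, -0.9, 0.05], [-0.11, -0.91, 0.05]]
```

>>> send_rows(translation=[[-0.61,-0.68,0.05],[-0.58,-0.71,0.05],[-0.54,-0.74,0.05],[-0.49,-0.77,0.05],[-0.45,-0.8,0.05]], rotation=[[0,0,-0.64],[0,0,-0.64],[0,0,-0.64],[0,0,-0.64],[0,0,-0.64]], grip=[45,45,45,45,45])

```text
time: 64.38
eef_pos: [0.4163, -0.1523, 0.1598]
tcp_rot: [0.33, 0.944, 0.001, -0.0]
contact_force: [0.6, -0.2, -0.9]
opening: 0.613
```

>>> send_rows(translation=[[-0.41,-0.82,0.05],[-0.36,-0.84,0.05],[-0.31,-0.86,0.05],[-0.26,-0.88,0.05],[-0.21,-0.89,0.05]], rotation=[[0,0,-0.64],[0,0,-0.64],[0,0,-0.64],[0,0,-0.64],[0,0,-0.64]], grip=[45,45,45,45,45])

```text
time: 65.0
eef_pos: [0.3872, -0.2863, 0.1523]
tcp_rot: [0.196, 0.981, 0.001, 0.0]
contact_force: [0.4, -0.0, -0.7]
opening: 0.613
```

>>> send_rows(translation=[[-0.16,-0.9,0.05],[-0.11,-0.91,0.05],[0,0,0],[0,0,0]], rotation=[[0,0,-0.64],[0,0,-0.6],[0,0,0],[0,0,0]], grip=[45,45,45,45])

```text
time: 65.5
eef_pos: [0.3756, -0.3391, 0.1493]
tcp_rot: [0.143, 0.99, 0.001, 0.0]
contact_force: [0.1, 0.3, -0.1]
opening: 0.618
```

```bash
python3 - <<'E'
from h import *
plan((*POCK['p1'],.0295),163.3)
E
```

```text
at [ 0.376 -0.339  0.149] rot [0.02 0.   0.04] then trans [ 0.04 -0.1   3.99]
```

>>> send_rows(translation=[[0.04,-0.1,0.9],[0,0,0.9],[0,0,0.9],[0,0,0.8],[0,0,0.3]], rotation=[[0,0,0],[0,0,0],[0,0,0],[0,0,0],[0,0,0]], grip=[45,45,45,45,45])

```text
time: 66.12
eef_pos: [0.3733, -0.3408, 0.0343]
tcp_rot: [0.143, 0.99, 0.002, -0.0]
contact_force: [0.1, -0.3, -1.5]
opening: 0.613
```

>>> send_rows(translation=[[0,0,0.12],[0,0,0.05],[0,0,0],[0,0,0],[0,0,0]], rotation=[[0,0,0],[0,0,0],[0,0,0],[0,0,0],[0,0,0]], grip=[45,45,45,66,66])

```text
time: 66.75
eef_pos: [0.3739, -0.3435, 0.0313]
tcp_rot: [0.143, 0.99, -0.0, 0.001]
contact_force: [0.4, -0.2, -1.4]
opening: 0.773
```

>>> send_rows(translation=[[0,0,-0.5],[0,0,-1],[0,0,-1],[0,0,-1],[0,0,-1]], rotation=[[0,0,0],[0,0,0],[0,0,0],[0,0,0],[0,0,0]], grip=[66,66,66,66,66])

```text
time: 67.38
eef_pos: [0.3735, -0.3432, 0.1681]
tcp_rot: [0.143, 0.99, -0.0, 0.001]
contact_force: [0.6, -1.1, -0.1]
opening: 0.774
```

>>> send_rows(translation=[[-1,0,-0.7],[-1,0,0],[-1,0.5,0],[0,0,0],[0,0,0]], rotation=[[0,0,0],[0,0,0],[0,0,0],[0,0,0],[0,0,0]], grip=[0,0,0,0,0])

```text
time: 68.0
eef_pos: [0.4636, -0.3541, 0.1873]
tcp_rot: [0.143, 0.99, 0.0, 0.001]
contact_force: [-0.1, -0.1, 0.4]
opening: 0.0
```

```bash
python3 - <<'E'
from h import *
st();w=cam('wrist');a=cam('scene')
cv2.imwrite('pics/m2.png',np.hstack([cv2.resize(w['image'],(400,300)),cv2.resize(a['image'][110:310,110:377],(400,300))]))
tab=K(-.094+.158,0);plan((*tab,.12),163.3)
E
```

```text
{'time': 68.0, 'qpos': [-0.827, 0.126, 1.847, 0.001, 1.167, -2.11], 'eef_pos': [0.464, -0.354, 0.187], 'tcp_rot': [0.143, 0.99, 0.0, 0.001], 'contact_force': [-0.089, -0.113, 0.445], 'opening': 0.0}
toolaxes cols
 [[-0.959  0.283  0.001]
 [ 0.283  0.959 -0.   ]
 [-0.001  0.    -1.   ]]
at [ 0.463 -0.354  0.187] rot [0.   0.01 0.04] then trans [-2.22  0.91  2.24]
```

View pics/m2.png

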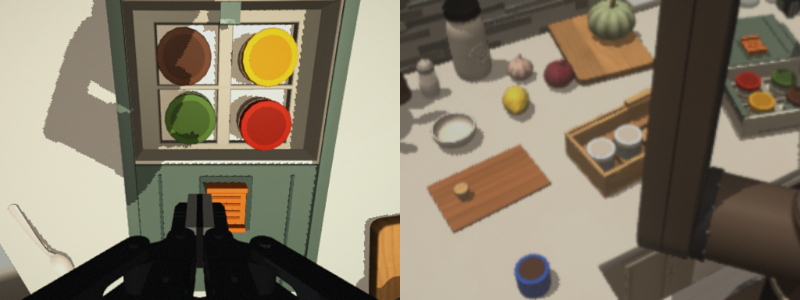

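```bash
python3 - <<'E'
from h import *
plan((.5335,-.347,.066),163.3)
w=cam('wrist');h=cv2.cvtColor(w['image'],cv2.COLOR_BGR2HSV);m=cv2.inRange(h,(5,150,120),(16,255,255));m[:220]=0;m[300:]=0;m[:,:240]=0;m[:,330:]=0
x,y,ww,hh=cv2.boundingRect(m);print(x,y,ww,hh,ray(w,[(x,y),(x+ww,y),(x+ww,y+hh)],.0835).round(4),'expected front-left..',K(.064-.026,.021),K(.064-.026,-.021))
E
```

```text
at [ 0.463 -0.354  0.187] rot [0.   0.01 0.04] then trans [-2.18  0.91  4.04]
265 241 53 57 [[ 0.5009 -0.3562  0.0835]
 [ 0.5127 -0.3164  0.0835]
 [ 0.5633 -0.3284  0.0835]] expected front-left.. [ 0.51593183 -0.31960543] [ 0.50386268 -0.35983397]
```

>>> send_rows(translation=[[-0.7,0.3,0.3],[-0.7,0.3,0.5],[-0.72,0.35,0.7],[0,0,0.8],[0,0,0]], rotation=[[0,0,0.04],[0,0,0],[0,0,0],[0,0,0],[0,0,0]], grip=[0,0,0,0,0])

```text
time: 68.78
eef_pos: [0.5314, -0.3441, 0.1154]
tcp_rot: [0.145, 0.989, 0.002, -0.002]
contact_force: [-1.5, 0.1, 0.7]
opening: -0.0
```

```bash
python3 - <<'E'
from h import *
plan((.532,-.345,.0655),163.3)
E
```

```text
at [ 0.531 -0.344  0.115] rot [ 0.03 -0.04 -0.  ] then trans [-0.03 -0.02  1.66]
```

>>> send_rows(translation=[[-0.03,-0.02,0.6],[0,0,0.4],[0,0,0.3],[0,0,0.2],[0,0,0.18]], rotation=[[0,0,0],[0,0,0],[0,0,0],[0,0,0],[0,0,0]], grip=[0,0,0,0,0])

```text
time: 69.4
eef_pos: [0.5339, -0.346, 0.0682]
tcp_rot: [0.145, 0.989, 0.0, 0.0]
contact_force: [-3.2, 1.3, 6.6]
opening: 0.002
```

>>> send_rows(translation=[[0,0,0],[0,0,0]], rotation=[[0,0,0],[0,0,0]], grip=[0,0])

```text
time: 69.65
eef_pos: [0.534, -0.346, 0.0687]
tcp_rot: [0.145, 0.989, 0.0, 0.0]
contact_force: [-3.0, 2.3, 5.3]
opening: 0.002
```

>>> send_rows(translation=[[0,0,0.1],[0,0,0.08],[0.3,0,0],[0.4,0,0],[0.4,0,0]], rotation=[[0,0,0],[0,0,0],[0,0,0],[0,0,0],[0,0,0]], grip=[0,0,0,0,0])

```text
time: 70.28
eef_pos: [0.5057, -0.3379, 0.0665]
tcp_rot: [0.145, 0.989, -0.001, 0.005]
contact_force: [3.8, 1.9, 11.4]
opening: 0.003
```

>>> send_rows(translation=[[0.5,0,0],[0.5,0,0],[0.5,0,0],[0.5,0,0],[0.5,0,0]], rotation=[[0,0,0],[0,0,0],[0,0,0],[0,0,0],[0,0,0]], grip=[0,0,0,0,0])

```text
time: 70.9
eef_pos: [0.4338, -0.3168, 0.0664]
tcp_rot: [0.146, 0.989, -0.002, 0.005]
contact_force: [2.5, 3.3, 13.7]
opening: -0.004
```

>>> send_rows(translation=[[0.4,0,0],[0.4,0,0],[0.3,0,0],[0.2,0,0],[0,0,0]], rotation=[[0,0,0],[0,0,0],[0,0,0],[0,0,0],[0,0,0]], grip=[0,0,0,0,0])

```text
time: 71.53
eef_pos: [0.396, -0.3056, 0.0664]
tcp_rot: [0.146, 0.989, -0.001, 0.004]
contact_force: [-0.5, 4.8, 15.4]
opening: -0.003
```

>>> send_rows(translation=[[0.25,0,0],[0.25,0,0],[0.2,0,0],[0,0,0]], rotation=[[0,0,0],[0,0,0],[0,0,0],[0,0,0]], grip=[0,0,0,0])

```text
time: 72.03
eef_pos: [0.3774, -0.3014, 0.0665]
tcp_rot: [0.146, 0.989, -0.004, 0.007]
contact_force: [4.8, -0.0, 10.6]
opening: -0.0
```

>>> send_rows(translation=[[0.12,0,0],[0,0,0]], rotation=[[0,0,0],[0,0,0]], grip=[0,0])

```text
time: 72.28
eef_pos: [0.3743, -0.3009, 0.0665]
tcp_rot: [0.146, 0.989, -0.004, 0.007]
contact_force: [5.1, -1.1, 9.2]
opening: 0.0
```

>>> send_rows(translation=[[0.12,0,0.02],[0.1,0,0],[0,0,0]], rotation=[[0,0,0],[0,0,0],[0,0,0]], grip=[0,0,0])

```text
time: 72.65
eef_pos: [0.3708, -0.3006, 0.067]
tcp_rot: [0.147, 0.989, -0.006, 0.012]
contact_force: [13.9, -1.9, 6.4]
opening: 0.0
```

>>> send_rows(translation=[[0.06,0,0.03],[0,0,0]], rotation=[[0,0,0],[0,0,0]], grip=[0,0])

```text
time: 72.9
eef_pos: [0.3707, -0.3006, 0.0668]
tcp_rot: [0.147, 0.989, -0.006, 0.014]
contact_force: [18.2, -1.6, 6.4]
opening: -0.001
```

>>> send_rows(translation=[[0,0,-0.3],[-0.1,0,-0.5],[0,0,-1],[0,0,-1],[0,0,-1]], rotation=[[0,0,0],[0,0,0],[0,0,0],[0,0,0],[0,0,0]], grip=[0,0,0,0,0])

```text
time: 73.53
eef_pos: [0.3644, -0.2953, 0.1755]
tcp_rot: [0.145, 0.989, -0.0, 0.001]
contact_force: [0.3, -1.2, 0.1]
opening: -0.002
```

>>> send_rows(translation=[[-1,0,-1],[-1,0,-1],[-1,0,-0.5],[-0.5,0,0],[0,0,0]], rotation=[[0,0,0],[0,0,0],[0,0,0],[0,0,0],[0,0,0]], grip=[0,0,0,0,0])

```text
time: 74.15
eef_pos: [0.4646, -0.325, 0.2481]
tcp_rot: [0.145, 0.989, 0.001, -0.0]
contact_force: [-0.7, 0.3, -0.9]
opening: 0.0
```

```bash
python3 - <<'E'
from h import *
st();w=cam('wrist');a=cam('scene');s=cam('side')
cv2.imwrite('pics/w15.png',w['image'])
cr=cv2.resize(s['image'][130:280,120:420],(800,300),interpolation=cv2.INTER_CUBIC) if 0 else cv2.resize(s['image'][160:250,300:420],(400,300),interpolation=cv2.INTER_CUBIC)
top=np.hstack([cv2.resize(w['image'],(400,300)),cr])
bot=np.hstack([cv2.resize(a['image'][130:330,110:377],(400,300)),cv2.resize(s['image'],(400,300))])
cv2.imwrite('pics/m3.png',np.vstack([top,bot]))
E
```

```text
{'time': 74.15, 'qpos': [-0.79, 0.037, 1.828, 0.001, 1.278, -2.07], 'eef_pos': [0.465, -0.325, 0.248], 'tcp_rot': [0.145, 0.989, 0.001, -0.0], 'contact_force': [-0.67, 0.262, -0.878], 'opening': 0.0}
toolaxes cols
 [[-0.958  0.287 -0.   ]
 [ 0.287  0.958  0.002]
 [ 0.001  0.001 -1.   ]]
```

View pics/m3.png

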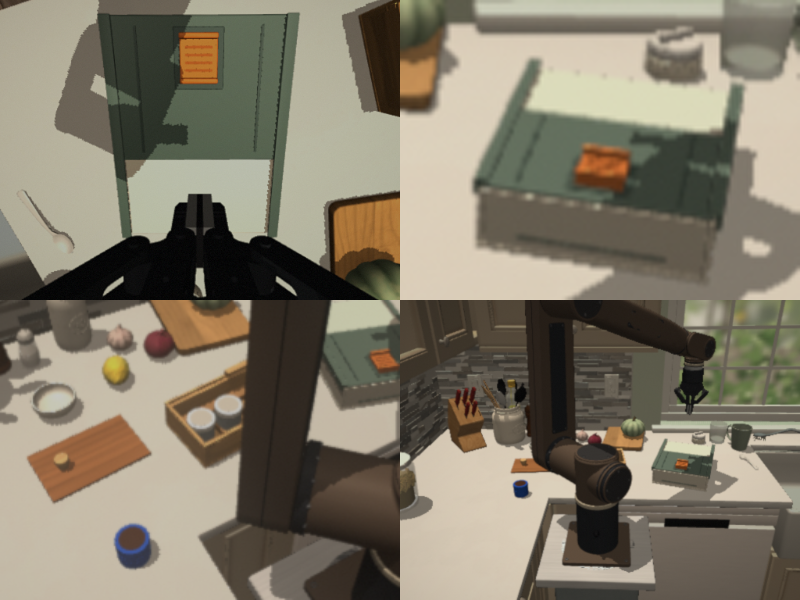

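```bash
python3 - <<'E'
from h import *
s=cam('side')['image'];o=cv2.imread('pics/side0.png')
for im in(o,s):
    m=cv2.inRange(cv2.cvtColor(im,cv2.COLOR_BGR2HSV),(5,150,90),(16,255,255))[200:225,340:380];mm=cv2.moments(m,True);print(cv2.boundingRect(m),mm['m00'],mm['m10']/mm['m00'],mm['m01']/mm['m00'])
w=cam('wrist');print('cover front-edge rows', ray(w,[(228,40),(280,40),(280,107),(228,107)],.0835).round(4))
E
```

```text
(13, 4, 16, 10) 129.0 20.697674418604652 8.775193798449612
(13, 4, 16, 12) 155.0 20.4 9.709677419354838
cover front-edge rows [[ 0.3485 -0.3119  0.0835]
 [ 0.3606 -0.2714  0.0835]
 [ 0.4112 -0.2853  0.0835]
 [ 0.3983 -0.3283  0.0835]]
```

```bash
python3 - <<'E'
from h import *
s=cam('side')['image'];o=cv2.imread('pics/side0.png')
f=lambda i:cv2.resize(i[190:240,320:405],(400,235),interpolation=cv2.INTER_NEAREST)
cv2.imwrite('pics/m4.png',np.hstack([f(o),f(s)]))
E
```

```text
(no output)
```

View pics/m4.png

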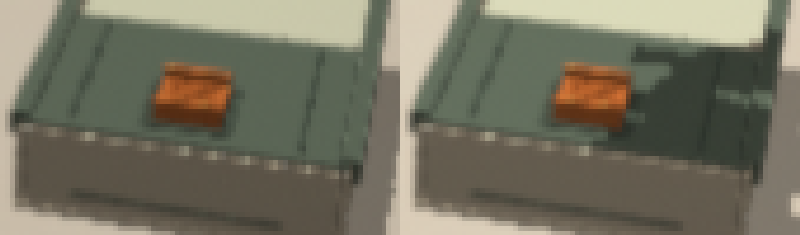

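```bash
python3 -c "
from plant import ticket
print(ticket.sign_off())"
```

```text
the job is handed in; nothing more can be done
None
```

I handed the job in at about 74 s of the 208 s allowed, with every part of the task carried out; the hand-in gave no verdict.

- **Keeper:** I opened the cover with the tab held down, then stood the yellow, green, red and brown tins one to a pocket. I slid the cover home with the tab held down and let it go. After closing, the side view showed cover and tab just as at the start, with the tab up.
- **Refill box:** I took the lid off over the stop lip and laid it flat on the worktop. Both empty tins stand upright in slots 2 and 3.
- **Other things:** The bowl, lemon and blue tin showed no sign of having moved in the last pictures.

The keeper's tins cannot be seen now that the cover is shut; the last look, just before closing, showed all four upright in their pockets. No check failed. The only mismatch was in colour measurements of the tab, about 1 pixel off the start image; the enlarged side-by-side view showed no real difference, and I put it down to the arm's shadow.

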